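Hang the funnel bracket and pack the column

ROBOT

A 7-joint arm with a two-finger parallel gripper is mounted at the origin on the work surface. World frame = base frame: x ahead of the robot, y to its left, z up, the work surface at z = 0. Lengths are in m, angles in rad, forces in N, time in s.
With the tool pointing down it reaches from about 0.4 to 0.85 m from the base axis. Payload 4.5 kg.
Tool frame: the origin (TCP) lies between the finger pads; the fingertips stand 25 mm ahead of it and the grasp point (between the pads) lies 6 mm ahead of it; z points along the fingers, y is the direction in which the jaws open and shut (so a half turn about z gives the same grasp; the last joint's range is limited). The gripper opens to 88 mm and grips with 3 to 60 N. Pads are 18 mm wide; open, the fingers measure 123 mm over their backs; the gripper's body (75 mm by 187 mm) begins 45 mm behind the grasp point.
Start: joints at [-1.117, 0.689, -0.195, 1.565, 0.157, 0.902, -0.215], TCP at [0.255, 0.571, 0.264] pointing down, gripper open.
Joint ranges: [-3.01, 3.01], [-0.46, 2.08], [-1.47, 1.51], [0.13, 2.56], [-1, 4.14], [0.04, 2.09], [-2.66, 2.66]. Speed limits (rad/s): [2.57, 2.57, 3.14, 3.14, 3.14, 3.14, 3.14].

INTERFACE

Orientations are given as a unit quaternion [x, y, z, w].
In Python, from bench import ctrl gives the robot as it stands.
- The arm moves only by the tool move_arm, never from a script. Its argument "motion" is a list of rows, each a list of 3 entries, a list of its own where there are three numbers: the turn, a rotation vector about the tool's x, y, z in degrees, then the shift along the tool's x, y, z in cm, then the opening, from 0 (shut) to 1 (fully open). In form: [[[ax, ay, az], [x, y, z], fingers], ...]. A call has 1 to 8 rows; each row shifts and turns the commanded pose from where the row before left it, along the tool's axes as they then stand; what a row does not reach is not made up. A row lasts 1/8 s, in which the tool goes at most 62.5 mm and 10.7 degrees, less where a joint would pass 70% of its speed; a pose out of reach is approached as far as the arm can. A call is refused whole if a number of a shift passes 6.25 or a number of a turn 10.7, either way. A call with a gripper value outside its range is refused whole. The fingers move at their own pace and stop on an object; "grip_force" is the grip in N (left out, the last holds). Time passes only in rows, so rows that do not move let the fingers close. It gives the time, the measured TCP pose, the force and the opening at its end, in the units of the state.
- ctrl.sense(): the state, without advancing time (a new reading comes with each control period).
- ctrl.snapshot(name): name is "scene" or "top" or "wrist"; returns the picture (384x512x3 uint8, red, green, blue); there is no depth.
- ctrl.camera_info(name): a dict with "camera_matrix" (3x3 intrinsics, pixels), "rvec" (rotation vector, rad) and "tvec" (3), from world to camera coordinates, as OpenCV has them. Camera axes: x right, y down, z forward; pixel columns grow to the right and rows downward; lengths in m; the calibration is good to about 2 mm. The wrist camera is an equidistant fisheye: a pixel r from the principal point sees the ray r / f radians off the axis. A picture is of the moment at which its call begins: read the wrist's pose just before it. camera_info takes no time and is no camera call; for the wrist camera it gives the pose at the moment of the call.
- ctrl.finish_job(): hands the job in, once; it reports no verdict.
The state is a dict: "clock": time; "joints": joint angles; "qvel": joint speeds; "joint_torque": joint torques, N m; "tcp_pos": TCP position; "orientation": TCP orientation; "contact_force": force on the tool from outside, world axes, zero at the start; "torque": the same for the moment, N m; "opening": opening from 0.0 (shut) to 1.0 (fully open).
Only numpy, scipy, OpenCV 4.12 (cv2) and the standard library are available. Lean on these libraries where they do the work, as an engineer would, in place of code of your own. Each camera call takes 0.05 s, during which the arm holds its last target.

TASK

Hang the funnel bracket on the stand: slide its keyhole over the screw head and pull it down until it is fully home, and let go. Then tip all the ceramic balls from the scoops through the funnel into the clear column, and leave every scoop standing upright on the tray. Leave the other glassware and bottles where they are.

Things in the scene. Friction and masses are not known exactly. Their poses are not given: they have to be found in the camera images.
- stand: Fixed stand: dark steel base plate, upright white panel 90 mm wide, 217 mm high, with one horizontal screw near its top and a clear column in front of it. Origin at bench level in the panel's front face; x points into the panel, the screw sticks out along -x, z up.
- stand_screw (a point): On the screw axis at the panel's front face, 205 mm above the bench; axes as the stand. Screw: shank 8 mm diameter, 9 mm of it free between panel and head; round head 20 mm diameter, 6 mm thick, its front 15 mm out from the panel.
- column_mouth (a point): Centre of the top rim, 84 mm above the bench, of the clear upright column on the stand: inner diameter 50 mm, open on top, floor about 8 mm above the bench, axis 85 mm in front of the panel, straight below where the funnel hangs.
- bracket: Funnel bracket, about 0.35 kg, loose, standing upright. Origin at its foot, in the back face of its steel plate (70 mm wide, 6 mm thick, 130 mm high); x points out of the back (into the panel when hung), z up. Funnel axis at x = -85 mm: mouth 104 mm inner, 110 mm outer diameter at 100 mm above the foot, stem of 40 mm bore down to the foot. Hung home, its foot is 91 mm above the bench.
- bracket_tab (a point): Middle of the bracket's grey grip tab, which stands on top of the plate, 130 to 192 mm above the foot: 12 mm thick (x), 44 mm wide (y). This point is 165 mm above the foot and 6 mm in front of the plate's back face; axes as the bracket. When hung, the tab stands clear above the panel.
- bracket_slot (a point): Keyhole of the bracket: where the screw's axis lies when hung home (shank against the slot's upper end), on the plate's back face, 114 mm above the foot; axes as the bracket. The wide opening, 28 mm across with bevelled corners, is centred 29 mm below this point; the slot above it is 12 mm wide.
- tray: Shallow fixed aluminium tray, 200 mm (x) by 360 mm (y), rim 12 mm high, floor 4 mm above the bench; origin at the centre of its underside.
- scoopA_grip (a point): Scoop, 0.14 kg (3 alike; some may be empty): steel pan 92 (x) x 62 mm, walls 36 mm high, open at the spout, which faces -x; black upright grip post 16 (x) x 22 x 75 mm, 32 mm behind the pan. Point: in the post, 52 mm above the foot. Spout lip 134 mm along -x, 35 mm lower; wall corners 17 mm below the lip. Floor falls 8 deg to the back: balls leave when tipped about 25 deg, all by 45.
- scoopB_grip (a point): Scoop, 0.14 kg (3 alike; some may be empty): steel pan 92 (x) x 62 mm, walls 36 mm high, open at the spout, which faces -x; black upright grip post 16 (x) x 22 x 75 mm, 32 mm behind the pan. Point: in the post, 52 mm above the foot. Spout lip 134 mm along -x, 35 mm lower; wall corners 17 mm below the lip. Floor falls 8 deg to the back: balls leave when tipped about 25 deg, all by 45.
- scoopC_grip (a point): Scoop, 0.14 kg (3 alike; some may be empty): steel pan 92 (x) x 62 mm, walls 36 mm high, open at the spout, which faces -x; black upright grip post 16 (x) x 22 x 75 mm, 32 mm behind the pan. Point: in the post, 52 mm above the foot. Spout lip 134 mm along -x, 35 mm lower; wall corners 17 mm below the lip. Floor falls 8 deg to the back: balls leave when tipped about 25 deg, all by 45.
- ballA1_center (a point): White ceramic packing ball, 18 mm diameter, 12 g, starts in scoop A (may be absent). This point is its centre..
- ballA2_center (a point): White ceramic packing ball, 18 mm diameter, 12 g, starts in scoop A (may be absent). This point is its centre..
- ballB1_center (a point): White ceramic packing ball, 18 mm diameter, 12 g, starts in scoop B (may be absent). This point is its centre..
- ballB2_center (a point): White ceramic packing ball, 18 mm diameter, 12 g, starts in scoop B (may be absent). This point is its centre..
- ballC1_center (a point): White ceramic packing ball, 18 mm diameter, 12 g, starts in scoop C (may be absent). This point is its centre..
- ballC2_center (a point): White ceramic packing ball, 18 mm diameter, 12 g, starts in scoop C (may be absent). This point is its centre..
- flask: Conical glass flask, 124 mm high; origin under its base. Leave alone.
- reagent: Capped glass bottle, 150 mm high; origin under its base. Leave alone.
- stopper: White stopper, 35 mm high, standing on its head; origin under its base. Leave alone.
There are look-alikes about, which are no part of the job. What is shaped like the part that bears scoopB_grip but blue, green or red is not meant.

How it is judged:
On the way, in this order (a step that is already met when the one before it is completed fails the run):
1. the bracket hangs on the screw, pulled home and released (distance between bracket_slot and stand_screw below 0.008 m and angle between bracket_slot's own z axis and vertical below 0.15 rad and z of bracket_slot in the frame of stand_screw below 0.006 m and contact force between the fingers and bracket below 0.1 N), for 0.3 s.
2. all balls are in the column (horizontal distance between each of ballA1_center, ballA2_center, ballB1_center, ballB2_center, ballC1_center, ballC2_center and column_mouth below 0.026 m and height (world z) of each of ballA1_center, ballA2_center, ballB1_center, ballB2_center, ballC1_center, ballC2_center below 0.08 m), for 0.2 s.
At the end, for the whole second after the job is handed in: The bracket hangs home (its slot point within 8 mm of the screw point, upright within 0.15 rad), untouched; every ball is inside the column below its rim; every scoop stands upright (0.12 rad) on the tray floor, with its grip point over the tray, at rest (all of step 1 and all of step 2 and angle between each of scoopA_grip, scoopB_grip, scoopC_grip's own z axis and vertical below 0.12 rad and height (world z) of each of scoopA_grip, scoopB_grip, scoopC_grip below 0.066 m and x of scoopA_grip in the frame of tray between -0.1 and 0.1 m and y of scoopA_grip in the frame of tray between -0.18 and 0.18 m and x of scoopB_grip in the frame of tray between -0.1 and 0.1 m and y of scoopB_grip in the frame of tray between -0.18 and 0.18 m and x of scoopC_grip in the frame of tray between -0.1 and 0.1 m and y of scoopC_grip in the frame of tray between -0.18 and 0.18 m).
It fails at once if one of the bystanding glasses or bottles is shifted more than 5 cm or knocked over (distance of any of flask, reagent, stopper from where it was at the start of the episode above 0.05 m or angle between any of flask, reagent, stopper's own z axis and vertical above 0.5 rad).
Of ballA1, ballA2, ballB1, ballB2, ballC1, ballC2 only 3 to 6 are there at a start; the rules pass over those that are not, and their reading is None.
At some moment in a run one of scoopA, scoopB, scoopC may be knocked a few centimetres aside while the robot is not near it.
It also fails if it takes over 210 s, if anything falls off the work surface, if the arm or the gripper's body presses on something with over 40 N, if the wrist force passes 120 N, or if a joint passes its speed limit or range.

## Working session

There is one attempt and no reset: what is moved stays moved. The work goes in short steps, Python scripts to look and compute and a tool call to move; the robot and the scene stay as the last step left them, time stands still between calls to the robot, and variables do not carry over. Pictures are saved under pics/ and viewed, and the job is handed in when it is done.

Besides the shell and the picture viewer there is one more tool, called as name(argument=value, ...) on one line, values as JSON. move_arm: Moves the arm, as the interface text tells. Its arguments: {"type":"object","properties":{"motion":{"type":"array"},"grip_force":{"type":"number"}},"required":["motion"]}

```bash
ls; mkdir -p pics; cat > h.py <<'E'
import numpy as np, cv2
from scipy.spatial.transform import Rotation as R
from bench import ctrl
def save(n,f,scale=1.5):
    im=ctrl.snapshot(n); cv2.imwrite(f'pics/{f}_raw.png',im[:,:,::-1])
    cv2.imwrite(f'pics/{f}.png',cv2.resize(im[:,:,::-1],None,fx=scale,fy=scale,interpolation=cv2.INTER_CUBIC)); return im
def ray(n,uv,ci=None):
    ci=ci or ctrl.camera_info(n); K=np.array(ci['camera_matrix']);Rm=R.from_rotvec(np.ravel(ci['rvec'])).as_matrix();t=np.ravel(ci['tvec'])
    x=(uv[0]-K[0,2])/K[0,0];y=(uv[1]-K[1,2])/K[1,1]
    if n=='wrist':
        r=np.hypot(x,y); d=np.array([np.sin(r)*x/max(r,1e-9),np.sin(r)*y/max(r,1e-9),np.cos(r)])
    else: d=np.array([x,y,1.])
    d=Rm.T@d; return -Rm.T@t, d/np.linalg.norm(d)
def plane(n,uv,z,ci=None):
    o,d=ray(n,uv,ci); return o+d*(z-o[2])/d[2]
def proj(n,p,ci=None):
    ci=ci or ctrl.camera_info(n); K=np.array(ci['camera_matrix']);Rm=R.from_rotvec(np.ravel(ci['rvec'])).as_matrix();t=np.ravel(ci['tvec'])
    c=Rm@np.array(p)+t
    if n=='wrist':
        r=np.hypot(c[0],c[1]); th=np.arctan2(r,c[2]); x,y=c[0]/r*th,c[1]/r*th
    else: x,y=c[0]/c[2],c[1]/c[2]
    return np.array([K[0,0]*x+K[0,2],K[1,1]*y+K[1,2]])
def tri(n1,uv1,n2,uv2):
    o1,d1=ray(n1,uv1);o2,d2=ray(n2,uv2)
    A=np.stack([d1,-d2],1);s=np.linalg.lstsq(A,o2-o1,rcond=None)[0]
    a=o1+s[0]*d1;b=o2+s[1]*d2; return (a+b)/2,np.linalg.norm(a-b)
E
python3 - <<'E'
from h import *
for n in ['scene','top','wrist']:
    save(n,n+'0'); ci=ctrl.camera_info(n); print(n,np.round(ci['camera_matrix'],1).tolist(), -R.from_rotvec(np.ravel(ci['rvec'])).as_matrix().T@np.ravel(ci['tvec']))
s=ctrl.sense();print(s)
E
```

```text
pics
scene [[414.2, 0.0, 261.1], [0.0, 414.2, 195.4], [0.0, 0.0, 1.0]] [1.79816708 0.00375931 1.01935753]
top [[480.1, 0.0, 252.4], [0.0, 480.1, 185.4], [0.0, 0.0, 1.0]] [ 0.19813685 -0.13918199  1.51391276]
wrist [[297.3, 0.0, 246.8], [0.0, 297.3, 198.3], [0.0, 0.0, 1.0]] [0.17983921 0.60382968 0.38347647]
{'clock': 0.15, 'joints': array([-1.11718901,  0.68980871, -0.1945571 ,  1.5660605 ,  0.15728195,
        0.9025215 , -0.21510244]), 'qvel': array([-0.00048778, -0.00190136, -0.00049095, -0.00322179,  0.0008423 ,
       -0.00020095,  0.00045182]), 'joint_torque': array([-8.14973700e-04, -5.27863955e+01, -1.26847018e+00, -1.53586918e+01,
       -5.25302463e-02,  3.89668043e-03,  1.09046077e-04]), 'tcp_pos': array([0.25457497, 0.57032577, 0.26309605]), 'orientation': array([ 2.08331801e-01,  9.78057956e-01, -6.95501254e-04, -1.12054797e-04]), 'contact_force': array([0.21124513, 1.96297874, 1.17518745]), 'torque': array([-0.00997852,  0.03216217, -0.00576365]), 'opening': 1.0011512266696607}
```

View pics/scene0.png

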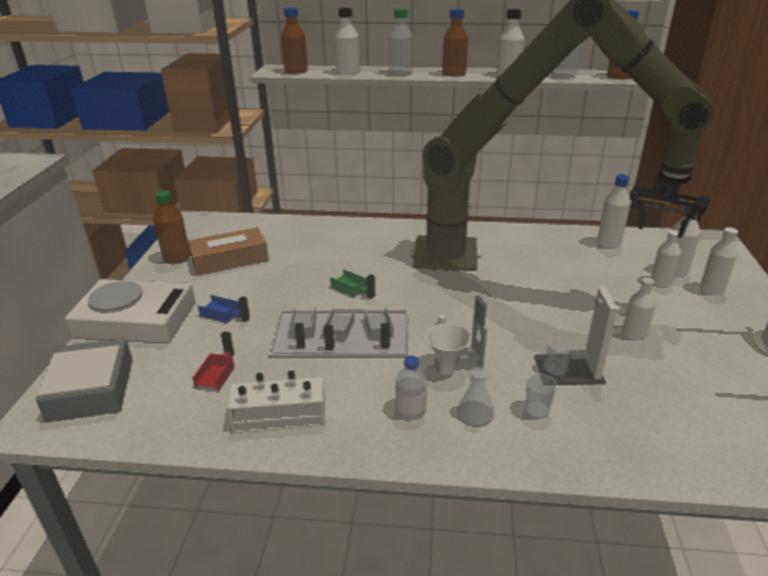

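View pics/top0.png

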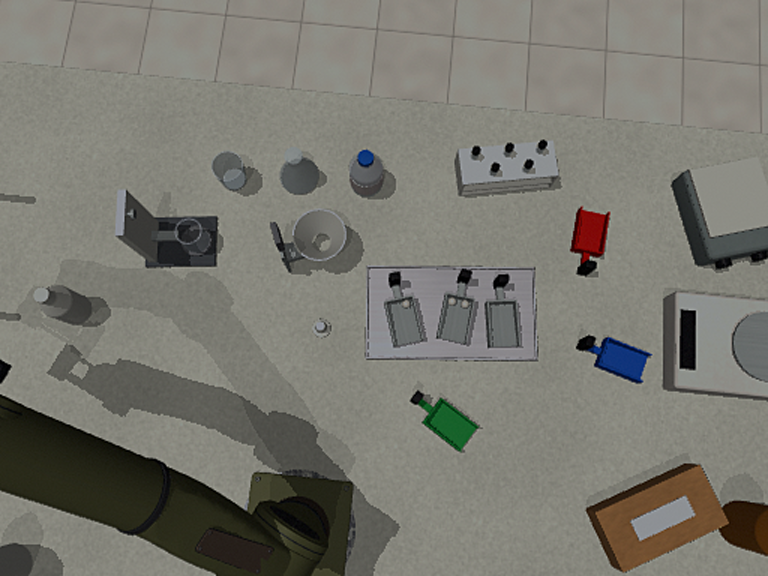

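View pics/wrist0.png

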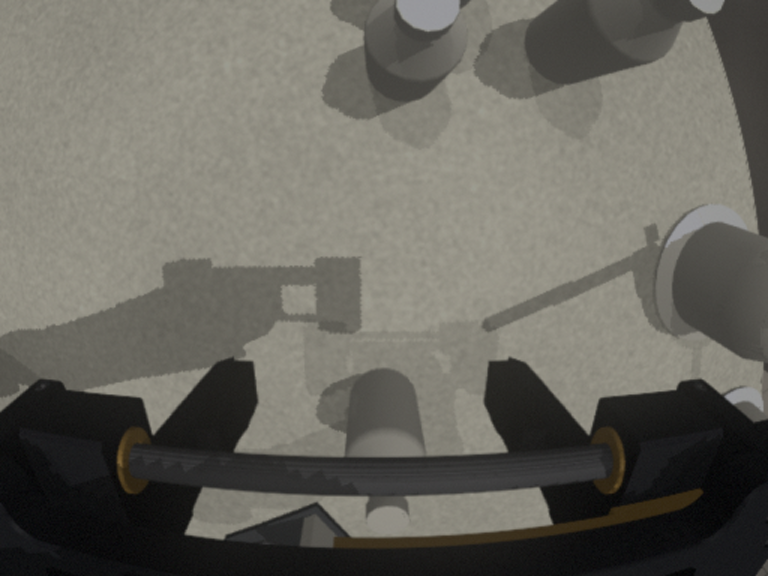

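The top view shows image up as +x and left as +y. The stand's panel is at left (120-150, 190-265), the bracket at (285-345, 210-270), and the tray with three grey scoops at (370-535, 268-358). I'll zoom in on these.

```bash
python3 - <<'E'
import cv2
t=cv2.imread('pics/top0_raw.png');s=cv2.imread('pics/scene0_raw.png')
def z(im,x0,y0,w,h,k,f): cv2.imwrite(f'pics/{f}.png',cv2.resize(im[y0:y0+h,x0:x0+w],None,fx=k,fy=k,interpolation=cv2.INTER_CUBIC))
z(t,70,115,180,75,4.4,'z_topstand')
z(t,240,172,125,75,6,'z_toptray')
z(s,270,185,150,100,5,'z_scstand')
z(s,175,195,110,50,7,'z_sctray')
E
```

```text
(no output)
```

View pics/z_topstand.png

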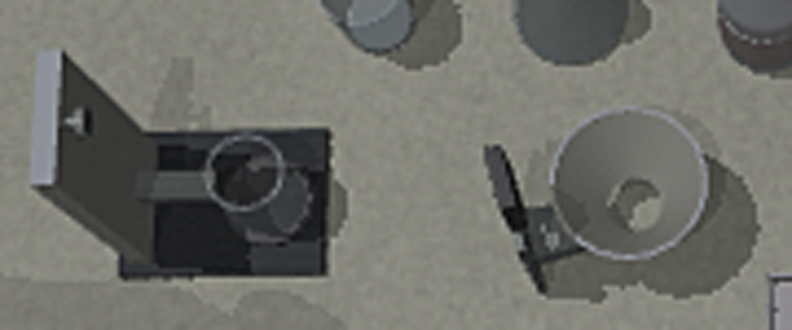

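View pics/z_toptray.png

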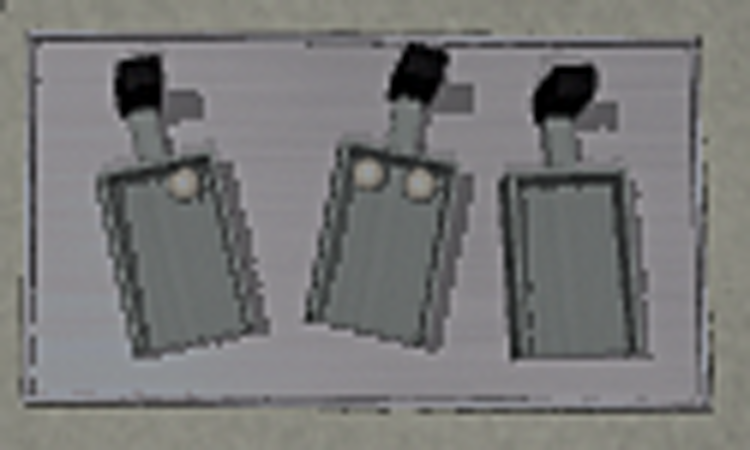

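View pics/z_scstand.png

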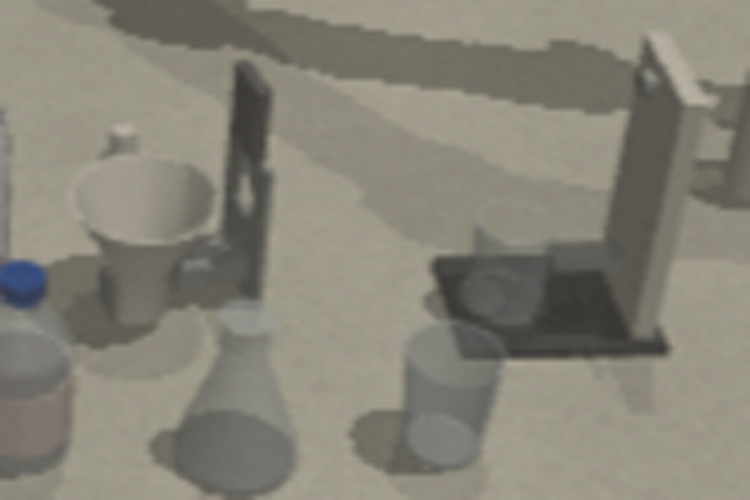

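View pics/z_sctray.png

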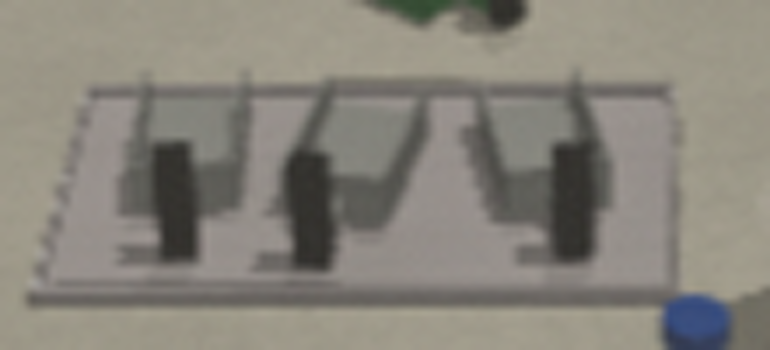

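```bash
python3 - <<'E'
from h import *
Z=lambda u,v:(70+u/4.4-.4,115+v/4.4-.4)
P=lambda n,u,v,z:print(n,np.round(plane('top',Z(u,v),z),4))
P('mouth',245,173,.084)
P('panelF1',62,52,.217);P('panelF2',54,186,.217);P('panelB1',36,52,.217);P('panelB2',30,185,.217)
P('basecorner1',328,130,.006);P('base2',328,275,.006);P('base3',122,277,0.006)
P('head',84,121,.205)
P('rimL',552,183,.1);P('rimR',709,183,.1);P('rimT',630,107,.1);P('rimB',630,260,.1)
P('stem bottom',640,205,.0)
P('tabtop1',486,147,.192);P('tabtop2',498,147,.192);P('tabtopfar',506,222,.192);
P('plate foot near',546,292,0);P('platetopnear',518,240,.13)
S=lambda u,v:(270+u/5-.4,185+v/5-.4)
# triangulate
print('screw head',tri('top',Z(84,121),'scene',S(647,78)))
T=lambda u,v:(240+u/6-.4,172+v/6-.4)
for n,uv,z in [('trayTL',(32,38),.012),('trayTR',(700,40),.012),('trayBL',(25,405),.012),('trayBR',(710,408),.012),
 ('A post top',(138,70),.079),('A postBot',(140,112),.004),('Alip L',(142,355),.012),('A lip R',(262,330),.012),('A backL',(103,178),.04),('A backR',(212,158),.04),
 ('B post',(425,62),.079),('B lipL',(310,322),.02),('B lipR',(432,348),.02),('B bL',(345,150),.04),('B bR',(460,165),.04),
 ('C post',(575,78),.079),('C lipL',(513,357),.02),('C lipR',(645,355),.02),('C bL',(505,178),.04),('C bR',(628,172),.04)]:
    print(n,np.round(plane('top',T(*uv),z),3))
E
```

```text
mouth [0.5679 0.2864 0.084 ]
panelF1 [0.6019 0.3766 0.217 ]
panelF2 [0.5129 0.3662 0.217 ]
panelB1 [0.6002 0.3933 0.217 ]
panelB2 [0.5121 0.3815 0.217 ]
basecorner1 [0.6271 0.2534 0.006 ]
base2 [0.5174 0.2372 0.006 ]
base3 [0.5009 0.387  0.006 ]
head [0.5608 0.3592 0.205 ]
rimL [0.5779 0.0689 0.1   ]
rimR [ 0.5888 -0.0395  0.1   ]
rimT [0.6381 0.0214 0.1   ]
rimB [0.5287 0.0086 0.1   ]
stem bottom [0.5945 0.0166 0.    ]
tabtop1 [0.573  0.1011 0.192 ]
tabtop2 [0.5738 0.0933 0.192 ]
tabtopfar [0.5243 0.0816 0.192 ]
plate foot near [0.5219 0.0777 0.    ]
platetopnear [0.528  0.0823 0.13  ]
screw head (array([0.56026343, 0.36068355, 0.20801057]), np.float64(0.004949397822184449))
trayTL [ 0.546 -0.087  0.012]
trayTR [ 0.58  -0.443  0.012]
trayBL [ 0.35  -0.103  0.012]
trayBR [ 0.384 -0.458  0.012]
A post top [ 0.519 -0.144  0.079]
A postBot [ 0.513 -0.148  0.004]
Alip L [ 0.382 -0.161  0.012]
A lip R [ 0.401 -0.222  0.012]
A backL [ 0.468 -0.132  0.04 ]
A backR [ 0.485 -0.187  0.04 ]
B post [ 0.538 -0.29   0.079]
B lipL [ 0.407 -0.247  0.02 ]
B lipR [ 0.4   -0.311  0.02 ]
B bL [ 0.496 -0.256  0.04 ]
B bR [ 0.494 -0.316  0.04 ]
C post [ 0.537 -0.367  0.079]
C lipL [ 0.399 -0.353  0.02 ]
C lipR [ 0.407 -0.422  0.02 ]
C bL [ 0.489 -0.34   0.04 ]
C bR [ 0.499 -0.404  0.04 ]
```

```bash
cat >> h.py <<'E'
def down(az): # tool down, tool y at azimuth az deg
    a=np.radians(az); y=np.array([np.cos(a),np.sin(a),0]); z=np.array([0,0,-1.]); return np.stack([np.cross(y,z),y,z],1)
def delta(pos,Rt,pos0=None,R0=None):
    s=ctrl.sense(); p0=np.array(s['tcp_pos']) if pos0 is None else pos0; R0=R.from_quat(s['orientation']).as_matrix() if R0 is None else R0
    rv=np.degrees(R.from_matrix(R0.T@Rt).as_rotvec())
    sh=np.array(pos)-p0
    print('turn(tool)',np.round(rv,2),'shift in OLD axes cm',np.round(100*R0.T@sh,2),'in NEW axes',np.round(100*Rt.T@sh,2))
def st():
    s=ctrl.sense(); Rm=R.from_quat(s['orientation']).as_matrix()
    print('t',round(s['clock'],2),'tcp',np.round(s['tcp_pos'],4),'yaz',round(np.degrees(np.arctan2(Rm[1,1],Rm[0,1])),2),'z',np.round(Rm[:,2],3),'F',np.round(s['contact_force'],1),'op',round(s['opening'],3),'j',np.round(s['joints'],2)); return s
E
python3 - <<'E'
from h import *
st();delta([.55,.088,.36],down(110))
E
```

```text
t 0.15 tcp [0.2546 0.5703 0.2631] yaz 65.95 z [-0.001 -0.001 -1.   ] F [0.2 2.  1.2] op 1.001 j [-1.12  0.69 -0.19  1.57  0.16  0.9  -0.22]
turn(tool) [-8.000e-02 -3.000e-02 -4.405e+01] shift in OLD axes cm [-46.63 -32.02  -9.64] in NEW axes [-11.26 -55.43  -9.69]
```

move_arm(motion=[[[0, 0, -8.8], [0, 0, -2], 1], [[0, 0, -8.8], [0, 0, -2], 1], [[0, 0, -8.8], [0, 0, -2], 1], [[0, 0, -8.8], [0, 0, -2], 1], [[0, 0, -8.8], [0, 0, -1.7], 1]])

```text
clock: 0.78
tcp_pos: [0.2548, 0.5706, 0.3612]
orientation: [-0.176, 0.984, -0.0, -0.0]
contact_force: [-0.3, 0.1, 0.6]
opening: 1.001
```

move_arm(motion=[[[0, 0, 0], [-1, -5, 0], 1], [[0, 0, 0], [-1, -5, 0], 1], [[0, 0, 0], [-1, -5, 0], 1], [[0, 0, 0], [-1, -5, 0], 1], [[0, 0, 0], [-1, -5, 0], 1], [[0, 0, 0], [-1, -5, 0], 1]])

```text
clock: 1.52
tcp_pos: [0.4141, 0.3075, 0.3606]
orientation: [-0.173, 0.985, -0.0, -0.0]
contact_force: [0.9, -0.2, 0.7]
opening: 1.002
```

move_arm(motion=[[[0, 0, 0], [-1, -5, 0], 1], [[0, 0, 0], [-1, -5, 0], 1], [[0, 0, 0], [-1, -5, 0], 1], [[0, 0, 0], [-1, -5, 0], 1], [[0, 0, 0], [-1, -5, 0], 1], [[0, 0, 0], [0, -0.4, 0], 1], [[0, 0, 0], [0, 0, 0], 1]])

```text
clock: 2.4
tcp_pos: [0.5467, 0.0878, 0.3604]
orientation: [-0.173, 0.985, 0.0, -0.0]
contact_force: [-0.2, 0.4, 0.1]
opening: 0.998
```

```bash
python3 - <<'E'
from h import *
save('wrist','w1');st()
E
```

```text
t 2.45 tcp [0.5464 0.0888 0.3606] yaz 110.04 z [-0.001  0.001 -1.   ] F [-0.4 -1.3 -0.3] op 1.001 j [ 0.02  0.51 -0.43  1.64  0.23  1.05  1.44]
```

View pics/w1.png

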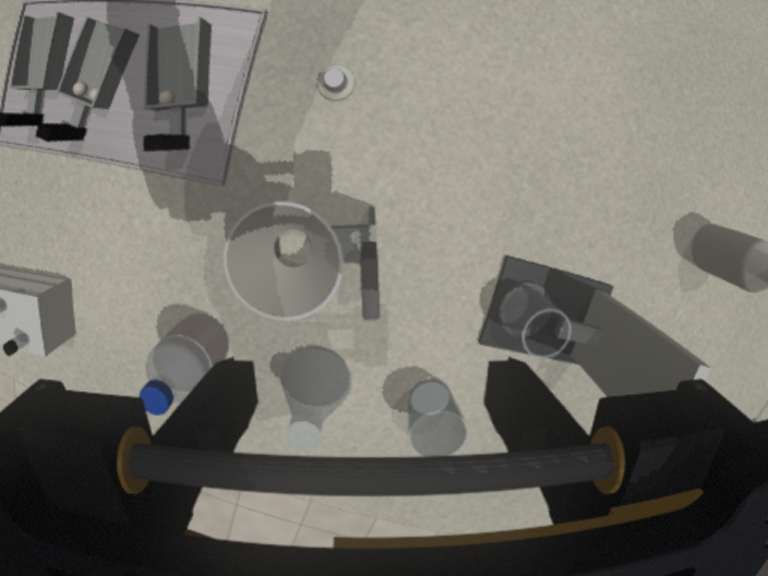

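```bash
python3 - <<'E'
import cv2
t=cv2.imread('pics/w1_raw.png')
cv2.imwrite('pics/z1.png',cv2.resize(t[125:225,145:265],None,fx=6,fy=6,interpolation=cv2.INTER_CUBIC))
E
```

```text
(no output)
```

View pics/z1.png

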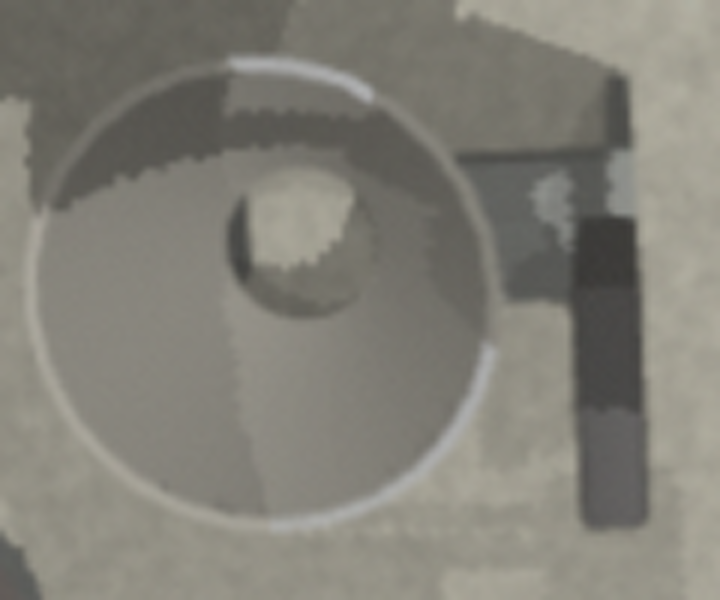

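```bash
python3 - <<'E'
from h import *
ci=ctrl.camera_info('wrist');Rm=R.from_rotvec(np.ravel(ci['rvec'])).as_matrix();print('cam',-Rm.T@np.ravel(ci['tvec']),'axis',Rm[2])
Z=lambda u,v:(145+u/6-.4,125+v/6-.4)
for n,uv,z in [('a',(576,218),.192),('b',(637,218),.192),('a2',(575,288),.192),('b2',(642,288),.192),('c',(583,527),.192),('d',(648,525),.192),('rl',(33,290),.1),('rr',(494,290),.1),('rt',(262,61),.1),('rb',(275,525),.1),('plate corner',(622,75),0.0),('pc',(632,215),.13)]:
    print(n,np.round(plane('wrist',Z(*uv),z,ci),4))
im=cv2.imread('pics/w1_raw.png')
# rim circle via plane points
pts=np.array([plane('wrist',Z(*u),.1,ci)[:2] for u in [(33,290),(494,290),(262,61),(275,525),(75,165),(440,450),(110,450),(400,115)]])
A=np.c_[2*pts,np.ones(len(pts))];s=np.linalg.lstsq(A,(pts**2).sum(1),rcond=None)[0];print('rim c',s[:2],np.sqrt(s[2]+s[0]**2+s[1]**2))
print('mouth', [np.round(plane('wrist',(u/1.5,v/1.5),.084,ci),4) for u,v in [(547,333)]])
E
```

```text
cam [0.46955885 0.05987343 0.48101963] axis [ 0.29751218  0.10876981 -0.94850178]
a [0.5258 0.0739 0.192 ]
b [0.5223 0.0833 0.192 ]
a2 [0.537  0.0777 0.192 ]
b2 [0.5332 0.0882 0.192 ]
c [0.5766 0.0934 0.192 ]
d [0.5724 0.1039 0.192 ]
rl [ 0.6001 -0.0329  0.1   ]
rr [0.565  0.0668 0.1   ]
rt [0.5336 0.0025 0.1   ]
rb [0.635  0.0368 0.1   ]
plate corner [0.5216 0.0814 0.    ]
pc [0.5334 0.0872 0.13  ]
rim c [0.58480458 0.0183602 ] 0.052727478072725646
mouth [array([0.5681, 0.2882, 0.084 ])]
```

```bash
python3 - <<'E'
from h import *
st();delta([.5545,.091,.170],down(112))
E
```

```text
t 2.45 tcp [0.5464 0.0888 0.3606] yaz 110.04 z [-0.001  0.001 -1.   ] F [-0.4 -1.3 -0.3] op 1.001 j [ 0.02  0.51 -0.43  1.64  0.23  1.05  1.44]
turn(tool) [ 0.07 -0.02 -1.96] shift in OLD axes cm [-0.84 -0.09 19.06] in NEW axes [-0.83 -0.09 19.06]
```

move_arm(motion=[[[0, 0, -2], [-0.8, -0.1, 0], 1], [[0, 0, 0], [0, 0, 5], 1], [[0, 0, 0], [0, 0, 5], 1], [[0, 0, 0], [0, 0, 4], 1], [[0, 0, 0], [0, 0, 3], 1], [[0, 0, 0], [0, 0, 2.1], 1], [[0, 0, 0], [0, 0, 0], 1]], grip_force=40)

```text
clock: 3.32
tcp_pos: [0.5542, 0.0905, 0.1684]
orientation: [-0.192, 0.981, 0.0, -0.001]
contact_force: [1.0, -0.8, -0.2]
opening: 0.998
```

```bash
python3 - <<'E'
from h import *
save('wrist','w2');st()
E
```

```text
t 3.38 tcp [0.555  0.0905 0.1696] yaz 112.09 z [-0.001  0.    -1.   ] F [-0.1  0.4  0.6] op 1.002 j [-0.05  0.75 -0.33  1.84  0.39  0.62  1.34]
```

View pics/w2.png

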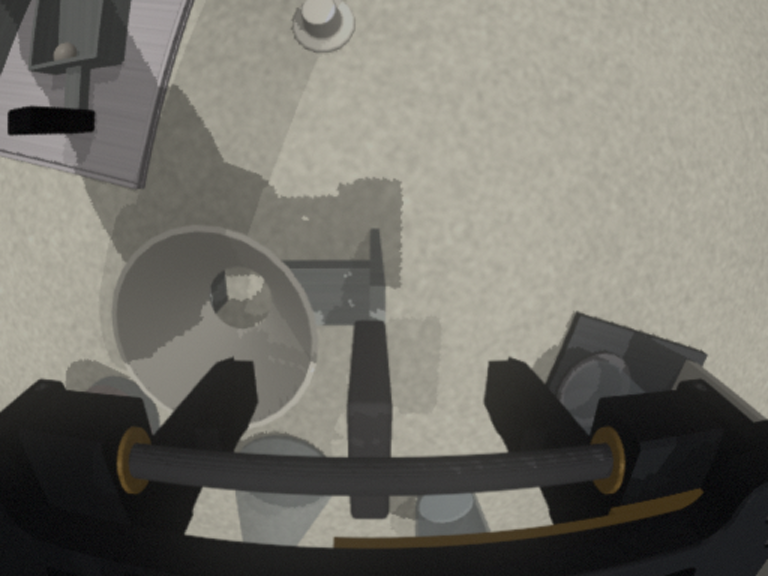

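The tab (348–392, 320–515) sits centrally between the fingers, so I'll close the gripper.

move_arm(motion=[[[0, 0, 0], [0, 0, 0], 0], [[0, 0, 0], [0, 0, 0], 0], [[0, 0, 0], [0, 0, 0], 0], [[0, 0, 0], [0, 0, 0], 0], [[0, 0, 0], [0, 0, 0], 0], [[0, 0, 0], [0, 0, 0], 0], [[0, 0, 0], [0, 0, 0], 0], [[0, 0, 0], [0, 0, 0], 0]], grip_force=50)

```text
clock: 4.38
tcp_pos: [0.5549, 0.0896, 0.1697]
orientation: [-0.19, 0.982, 0.0, 0.0]
contact_force: [0.6, -0.3, -3.3]
opening: 0.133
```

```bash
python3 - <<'E'
from h import *
save('wrist','w3');st()
E
```

```text
t 4.42 tcp [0.5547 0.0895 0.1695] yaz 111.96 z [-0.001  0.    -1.   ] F [ 0.1  0.9 -1.4] op 0.133 j [-0.05  0.75 -0.33  1.84  0.39  0.61  1.34]
```

View pics/w3.png

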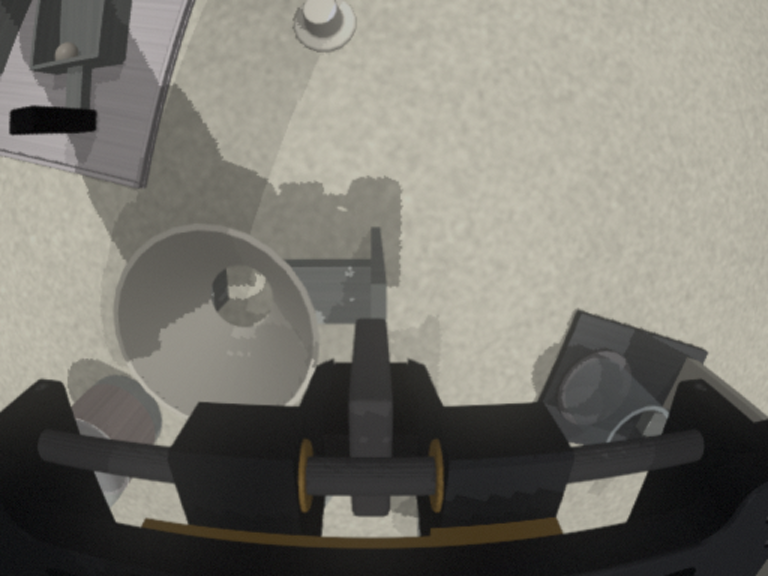

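```bash
python3 - <<'E'
from h import *
s=st();ci=ctrl.camera_info('wrist');Rm=R.from_quat(s['orientation']).as_matrix();p=np.array(s['tcp_pos'])
g=cv2.imread('pics/w3_raw.png')
def T(uv,z): return np.round(1000*(Rm.T@(plane('wrist',(uv[0]/1.5-.3,uv[1]/1.5-.3),z,ci)-p)),1)
pts=np.array([T(u,.1)[:2] for u in [(115,310),(318,340),(200,226),(150,250),(270,250),(310,295),(118,345),(140,385)]])
A=np.c_[2*pts,np.ones(len(pts))];q=np.linalg.lstsq(A,(pts**2).sum(1),rcond=None)[0];print('rim c tool',q[:2],np.sqrt(q[2]+q[0]**2+q[1]**2))
for u in [(357,320),(386,320),(352,513),(390,513)]: print('tabtop',T(u,.192))
print('platetop near corner',T((372,228),.13),T((381,230),.13))
E
```

```text
t 4.42 tcp [0.5547 0.0895 0.1695] yaz 111.96 z [-0.001  0.    -1.   ] F [ 0.1  0.9 -1.4] op 0.133 j [-0.05  0.75 -0.33  1.84  0.39  0.61  1.34]
rim c tool [ -2.80517441 -78.89499016] 54.63065033690796
tabtop [ 44.   -4.  -22.5]
tabtop [ 44.    2.8 -22.5]
tabtop [-19.7  -6.5 -22.5]
tabtop [-19.6   5.1 -22.5]
platetop near corner [55.4 -0.4 39.5] [54.7  2.9 39.5]
```

```bash
python3 - <<'E'
from h import *
s=st();ci=ctrl.camera_info('wrist');Rm=R.from_quat(s['orientation']).as_matrix();p=np.array(s['tcp_pos'])
def T(uv,z): return np.round(1000*(Rm.T@(plane('wrist',(uv[0]/1.5-.3,uv[1]/1.5-.3),z,ci)-p)),1)
print('tab near top',T((370,403),.192));print('plate corner foot',T((375,228),0),T((381,229),0));print('platetop near',T((370,318),.13),T((386,320),.13)); print('tabside base',T((357,320),.13))
g=cv2.imread('pics/w3_raw.png')
cv2.imwrite('pics/z3.png',cv2.resize(g[140:350,190:300],None,fx=2.8*1.2,fy=2.8,interpolation=cv2.INTER_CUBIC))
E
```

```text
t 4.42 tcp [0.5547 0.0895 0.1695] yaz 111.96 z [-0.001  0.    -1.   ] F [ 0.1  0.9 -1.4] op 0.133 j [-0.05  0.75 -0.33  1.84  0.39  0.61  1.34]
tab near top [ 21.   -1.  -22.5]
plate corner foot [ 33.6   1.8 169.5] [ 33.    5.7 169.5]
platetop near [20.6 -1.1 39.5] [19.8  5.  39.5]
tabside base [19.8 -6.1 39.5]
```

View pics/z3.png

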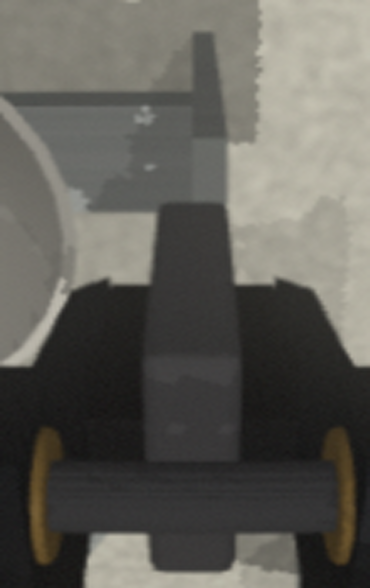

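```bash
cat >> h.py <<'E'
S=np.array([.5575,.3712,.205]); AZ=97.
def slot_tcp(standoff,drop,S=None,az=None,off=(-.002,.006)):
    """TCP so that slot point is standoff in front of panel, drop above home"""
    S=globals()['S'] if S is None else S; az=AZ if az is None else az
    D=down(az); p=S-standoff*D[:,1]+np.array([0,0,drop]); # slot pos
    return p-D@np.array([off[0],off[1],0])+np.array([0,0,.1695-.114])
E
python3 - <<'E'
from h import *
st();p=slot_tcp(.08,.029);print(p);delta(p,down(97))
E
```

```text
t 4.42 tcp [0.5547 0.0895 0.1695] yaz 111.96 z [-0.001  0.    -1.   ] F [ 0.1  0.9 -1.4] op 0.133 j [-0.05  0.75 -0.33  1.84  0.39  0.61  1.34]
[0.56599567 0.28559729 0.2895    ]
turn(tool) [ 0.02 -0.03 14.96] shift in OLD axes cm [ -8.37  17.77 -11.99] in NEW axes [ -3.51  19.32 -12.  ]
```

move_arm(motion=[[[0, 0, 0], [0, 0, -1], 0], [[0, 0, 0], [0, 0, -2], 0], [[0, 0, 0], [0, 0, -3], 0], [[0, 0, 5], [0, 0, -3], 0], [[0, 0, 5], [0, 0, -2], 0], [[0, 0, 5], [0, 0, -1], 0]])

```text
clock: 5.18
tcp_pos: [0.5551, 0.0894, 0.2914]
orientation: [-0.059, 0.998, 0.0, 0.001]
contact_force: [-0.1, -0.8, -3.1]
opening: 0.131
```

move_arm(motion=[[[0, 0, 0], [-0.5, 2, 0], 0], [[0, 0, 0], [-0.5, 3, 0], 0], [[0, 0, 0], [-0.5, 3.3, 0], 0], [[0, 0, 0], [-0.5, 3, 0], 0], [[0, 0, 0], [-0.5, 3, 0], 0], [[0, 0, 0], [-0.5, 3, 0], 0], [[0, 0, 0], [-0.5, 2, 0], 0], [[0, 0, 0], [0, 0, 0], 0]])

```text
clock: 6.18
tcp_pos: [0.5656, 0.2878, 0.2892]
orientation: [-0.063, 0.998, 0.001, -0.0]
contact_force: [-0.6, -0.9, -2.9]
opening: 0.132
```

```bash
python3 - <<'E'
from h import *
save('wrist','w4');st();save('top','t4');save('scene','s4');
t=cv2.imread('pics/t4_raw.png');s=cv2.imread('pics/s4_raw.png')
a=cv2.resize(t[100:200,60:190],None,fx=4,fy=4,interpolation=cv2.INTER_CUBIC);b=cv2.resize(s[150:275,330:430],None,fx=3.2,fy=3.2,interpolation=cv2.INTER_CUBIC)
cv2.imwrite('pics/z4t.png',a);cv2.imwrite('pics/z4s.png',b)
E
```

```text
t 6.22 tcp [0.566  0.2854 0.2892] yaz 97.04 z [-0.001 -0.001 -1.   ] F [-0.1 -0.2 -3.1] op 0.133 j [-0.37  0.68 -0.31  1.5   0.23  0.99  0.95]
```

View pics/w4.png

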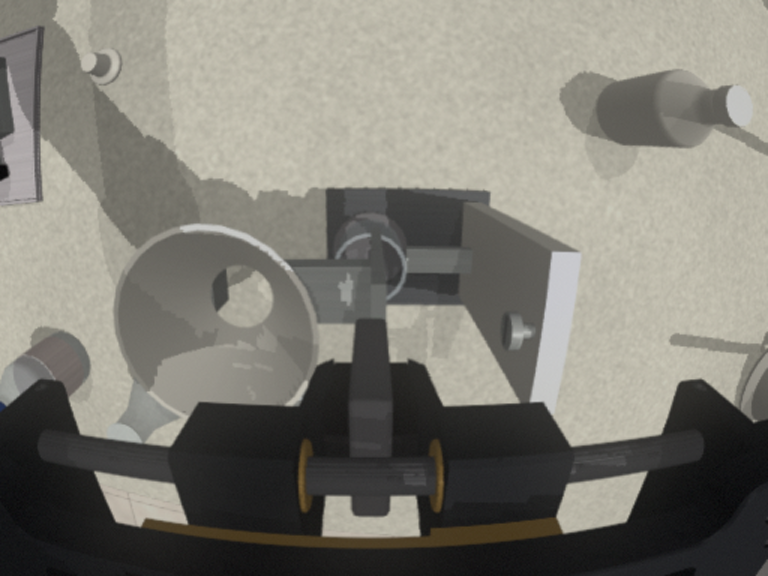

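View pics/z4t.png

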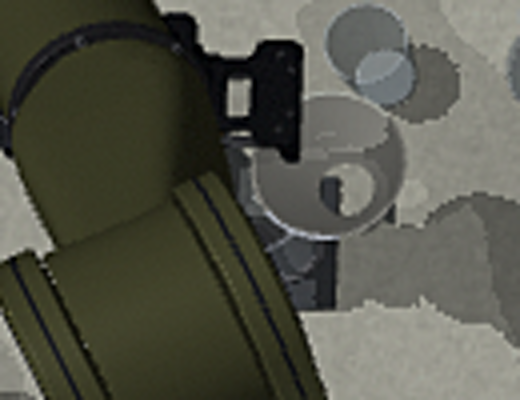

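View pics/z4s.png

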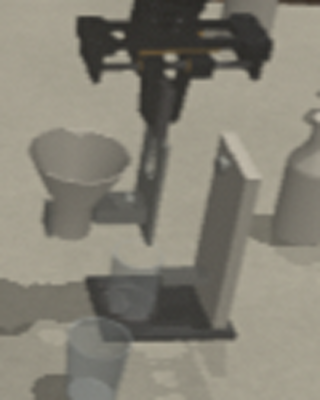

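```bash
python3 - <<'E'
from h import *
g=cv2.imread('pics/w4_raw.png')
cv2.imwrite('pics/z4.png',cv2.resize(g[120:280,295:395],None,fx=5,fy=5,interpolation=cv2.INTER_CUBIC)[:, :])
s=st();ci=ctrl.camera_info('wrist')
import json;json.dump({'rvec':np.ravel(ci['rvec']).tolist(),'tvec':np.ravel(ci['tvec']).tolist(),'camera_matrix':np.array(ci['camera_matrix']).tolist()},open('ci4.json','w'))
E
```

```text
t 6.33 tcp [0.5666 0.2833 0.2894] yaz 96.87 z [-0.    -0.002 -1.   ] F [-0.1 -0.2 -2.6] op 0.133 j [-0.37  0.68 -0.31  1.5   0.23  0.99  0.95]
```

View pics/z4.png

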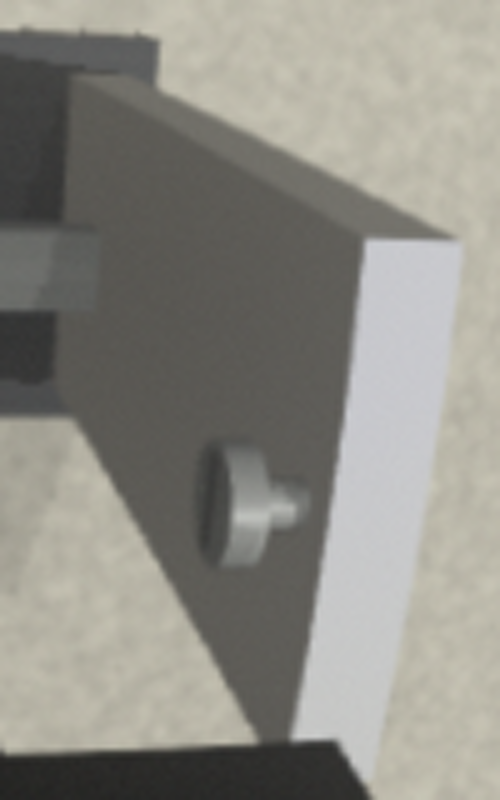

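```bash
python3 - <<'E'
from h import *
import json;ci=json.load(open('ci4.json'))
D=down(97);p=np.array([.566,.2852,.2893])
def T(uv,z):
    w=plane('wrist',(295+uv[0]/5-.4,120+uv[1]/5-.4),z,ci); print(np.round(w,4),'tool',np.round(1000*(D.T@(w-p)),1)); return w
for n,u,z in [('head front',(214,505),.205),('head back mid',(255,505),.205),('head near top',(240,440),.205),('near bot',(240,570),.205),('shank at panel',(300,505),.205),('corner',(366,238),.217),('panel edge lower',(292,738),.217),('backcorner',(460,238),.217),('panelfoot near',(68,75),.006),('panelfoot far',(55,395),.006)]:
    print(n,end=' ');T(u,z)
# mouth rim
for u in [(372,232),(372,302),(338,268),(407,270)]:
    w=plane('wrist',(u[0]/1.5-.3,u[1]/1.5-.3),.084,ci);print('m',np.round(w,4),np.round(1000*(D.T@(w-p)),1))
E
```

```text
head front [0.5628 0.3522 0.205 ] tool [-5.  66.9 84.3]
head back mid [0.5621 0.3589 0.205 ] tool [-5.1 73.7 84.3]
head near top [0.5519 0.3539 0.205 ] tool [ 5.6 69.9 84.3]
near bot [0.5733 0.3592 0.205 ] tool [-16.2  72.5  84.3]
shank at panel [0.5614 0.3665 0.205 ] tool [-5.3 81.3 84.3]
corner [0.5163 0.3616 0.217 ] tool [40.  81.9 72.3]
panel edge lower [0.5963 0.3708 0.217 ] tool [-40.5  81.2  72.3]
backcorner [0.514  0.3765 0.217 ] tool [40.5 97.  72.3]
panelfoot near [0.5176 0.3607 0.006 ] tool [ 38.8  80.8 283.3]
panelfoot far [0.6095 0.3728 0.006 ] tool [-53.9  81.6 283.3]
m [0.5424 0.28   0.084 ] [ 24.1  -2.3 205.3]
m [0.5967 0.2866 0.084 ] [-30.6  -2.3 205.3]
m [0.5728 0.2578 0.084 ] [ -3.4 -28.  205.3]
m [0.568  0.3098 0.084 ] [ -5.   24.2 205.3]
```

move_arm(motion=[[[0, 0, 0], [-0.25, 1, 0], 0], [[0, 0, 0], [0, 2, 0], 0], [[0, 0, 0], [0, 1.5, 0], 0], [[0, 0, 0], [0, 0.5, 0], 0], [[0, 0, 0], [0, 0, 0], 0]])

```text
clock: 6.95
tcp_pos: [0.5625, 0.3356, 0.2896]
orientation: [-0.061, 0.998, -0.0, -0.0]
contact_force: [0.5, -0.7, -2.9]
opening: 0.133
```

```bash
python3 - <<'E'
from h import *
save('wrist','w5');st();save('scene','s5');st()
g=cv2.imread('pics/w5_raw.png');s=cv2.imread('pics/s5_raw.png')
a=cv2.resize(g[110:270,200:360],None,fx=3.7,fy=3.7,interpolation=cv2.INTER_CUBIC);b=cv2.resize(s[160:250,355:415],None,fx=3.7*1.78,fy=3.7*1.78,interpolation=cv2.INTER_CUBIC)
h=min(a.shape[0],b.shape[0]);cv2.imwrite('pics/z5.png',np.hstack([a[:h],b[:h,:200]]));cv2.imwrite('pics/z5s.png',b)
E
```

```text
t 7.0 tcp [0.5629 0.3347 0.2896] yaz 96.95 z [ 0.    -0.001 -1.   ] F [ 0.1 -0.5 -3.4] op 0.128 j [-0.45  0.71 -0.3   1.43  0.23  1.03  0.89]
t 7.05 tcp [0.563  0.3343 0.2896] yaz 96.91 z [ 0.    -0.001 -1.   ] F [ 0.3 -0.9 -3.5] op 0.131 j [-0.45  0.71 -0.3   1.43  0.23  1.03  0.89]
```

View pics/z5.png

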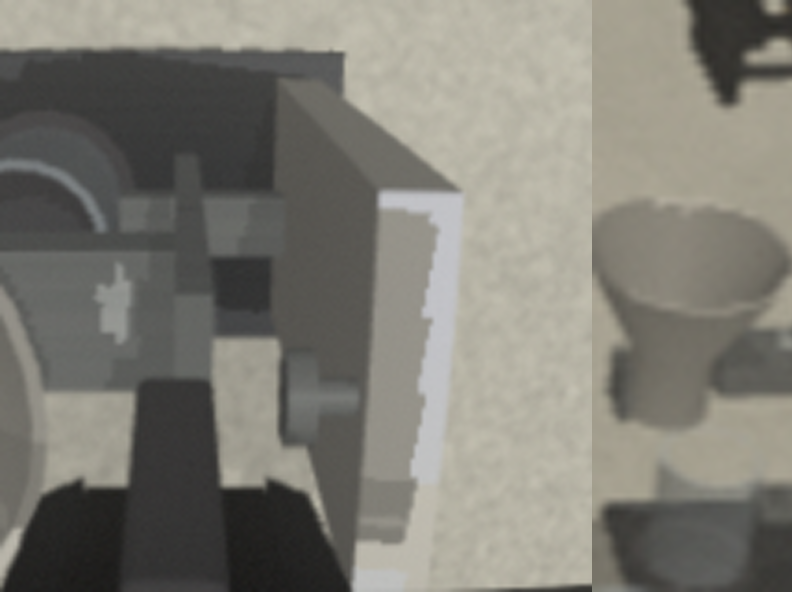

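View pics/z5s.png

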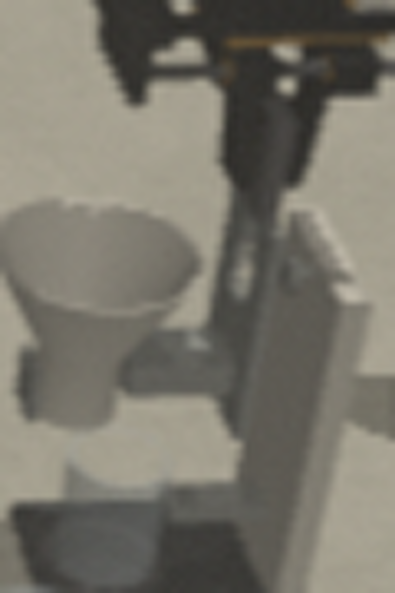

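```bash
python3 - <<'E'
from h import *
ci=ctrl.camera_info('wrist')
D=down(97);p=np.array([.563,.3345,.2896])
for n,u,z in [('head front',(287,397),.205),('head mid',(300,397),.205),('headtop',(300,350),.205),('headbot',(300,445),.205),('shank at panel',(357,397),.205),('corner',(378,190),.217),('tabbase',(176,380),.25),('tabbaseR',(213,380),.25),('platenearfoot R',(197,155),.12),('plate top near R',(212,293),.25)]:
    w=plane('wrist',(200+u[0]/3.7-.4,110+u[1]/3.7-.4),z,ci); print(n,np.round(w,4),'tool',np.round(1000*(D.T@(w-p)),1))
E
```

```text
head front [0.5616 0.3561 0.205 ] tool [-1.2 21.6 84.6]
head mid [0.5613 0.3587 0.205 ] tool [-1.3 24.3 84.6]
headtop [0.5513 0.3571 0.205 ] tool [ 8.8 23.9 84.6]
headbot [0.5718 0.3605 0.205 ] tool [-11.9  24.7  84.6]
shank at panel [0.5599 0.3703 0.205 ] tool [-1.3 35.9 84.6]
corner [0.5153 0.3646 0.217 ] tool [43.7 35.7 72.6]
tabbase [0.5433 0.3314 0.25  ] tool [19.9 -0.7 39.6]
tabbaseR [0.5426 0.3371 0.25  ] tool [19.9  5.1 39.6]
platenearfoot R [0.5291 0.3351 0.12  ] tool [ 33.6   4.7 169.6]
plate top near R [0.5286 0.3351 0.25  ] tool [34.1  4.8 39.6]
```

move_arm(motion=[[[0, 0, 0], [0, 0.6, 0], 0], [[0, 0, 0], [0, 0.6, 0], 0], [[0, 0, 0], [0, 0.5, 0], 0], [[0, 0, 0], [0, 0, 0], 0]])

```text
clock: 7.55
tcp_pos: [0.5604, 0.3528, 0.2897]
orientation: [-0.061, 0.998, 0.0, -0.0]
contact_force: [-0.4, -0.8, -3.1]
opening: 0.13
```

move_arm(motion=[[[0, 0, 0], [0, 0.4, 0], 0], [[0, 0, 0], [0, 0.4, 0], 0], [[0, 0, 0], [0, 0, 0], 0]])

```text
clock: 7.92
tcp_pos: [0.5595, 0.3605, 0.2897]
orientation: [-0.061, 0.998, 0.0, -0.0]
contact_force: [0.4, 0.7, -3.3]
opening: 0.135
```

```bash
python3 - <<'E'
from h import *
save('wrist','w6');st();save('scene','s6');st()
g=cv2.imread('pics/w6_raw.png');s=cv2.imread('pics/s6_raw.png')
a=cv2.resize(g[110:270,200:360],None,fx=3.7,fy=3.7,interpolation=cv2.INTER_CUBIC);cv2.imwrite('pics/z6.png',a)
E
```

```text
t 7.97 tcp [0.5597 0.3601 0.2897] yaz 96.97 z [-0.  0. -1.] F [ 0.1 -0.5 -1.9] op 0.132 j [-0.49  0.73 -0.3   1.4   0.23  1.05  0.86]
t 8.03 tcp [0.5598 0.3598 0.2897] yaz 96.95 z [-0. -0. -1.] F [-0.4  0.3 -3.1] op 0.131 j [-0.49  0.73 -0.3   1.4   0.23  1.05  0.86]
```

View pics/z6.png

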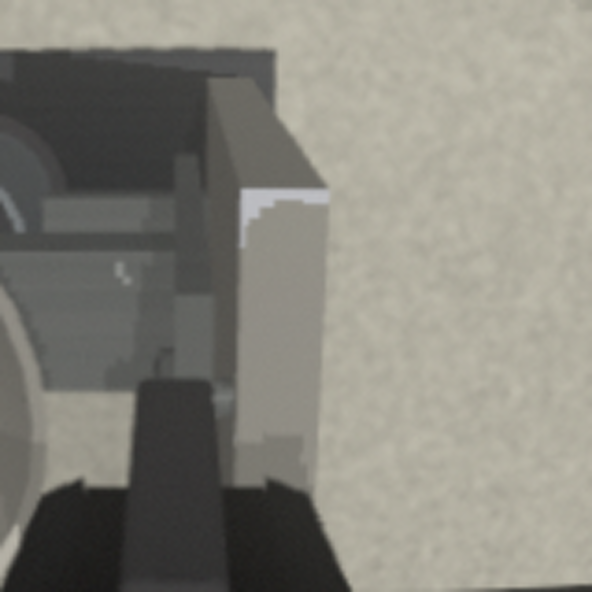

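move_arm(motion=[[[0, 0, 0], [0, 0.2, 0], 0], [[0, 0, 0], [0, 0.2, 0], 0], [[0, 0, 0], [0, 0, 0], 0]])

```text
clock: 8.4
tcp_pos: [0.5592, 0.3642, 0.2897]
orientation: [-0.061, 0.998, 0.0, -0.0]
contact_force: [0.9, -0.2, -3.7]
opening: 0.13
```

move_arm(motion=[[[0, 0, 0], [0, 0.1, 0], 0], [[0, 0, 0], [0, 0, 0], 0]])

```text
clock: 8.65
tcp_pos: [0.5592, 0.3649, 0.2898]
orientation: [-0.061, 0.998, 0.0, 0.0]
contact_force: [0.9, -0.5, -3.0]
opening: 0.133
```

```bash
python3 - <<'E'
from h import *
save('wrist','w7');st()
g=cv2.imread('pics/w7_raw.png')
a=cv2.resize(g[110:270,200:360],None,fx=3.7,fy=3.7,interpolation=cv2.INTER_CUBIC);cv2.imwrite('pics/z7.png',a)
E
```

```text
t 8.7 tcp [0.5592 0.3649 0.2897] yaz 96.95 z [-0.  0. -1.] F [ 0.6  0.3 -2.6] op 0.13 j [-0.5   0.73 -0.3   1.39  0.23  1.06  0.86]
```

View pics/z7.png

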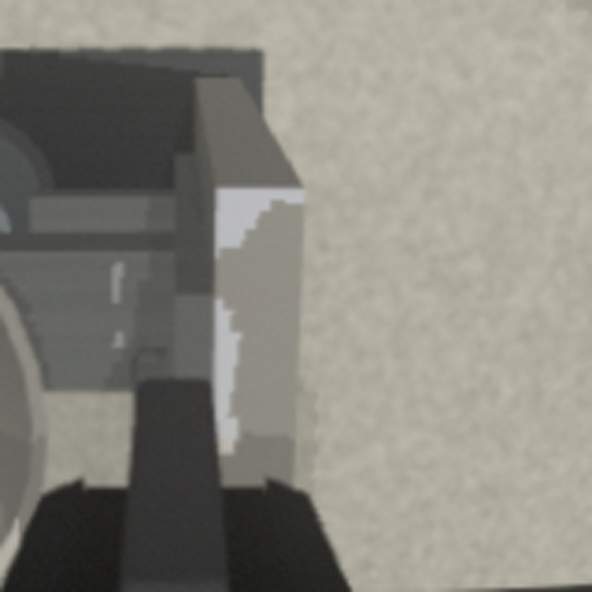

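move_arm(motion=[[[0, 0, 0], [0, 0, 0.4], 0], [[0, 0, 0], [0, 0, 0.4], 0], [[0, 0, 0], [0, 0, 0.4], 0], [[0, 0, 0], [0, 0, 0], 0]])

```text
clock: 9.2
tcp_pos: [0.559, 0.3646, 0.2771]
orientation: [-0.061, 0.998, -0.0, -0.0]
contact_force: [-0.1, -0.7, -3.9]
opening: 0.133
```

move_arm(motion=[[[0, 0, 0], [0, 0, 0.4], 0], [[0, 0, 0], [0, 0, 0.4], 0], [[0, 0, 0], [0, 0, 0.4], 0], [[0, 0, 0], [0, 0, 0], 0]])

```text
clock: 9.7
tcp_pos: [0.559, 0.3647, 0.2652]
orientation: [-0.061, 0.998, -0.0, -0.0]
contact_force: [0.2, -0.8, -3.0]
opening: 0.127
```

move_arm(motion=[[[0, 0, 0], [0, 0, 0.2], 0], [[0, 0, 0], [0, 0, 0.2], 0], [[0, 0, 0], [0, 0, 0], 0]])

```text
clock: 10.07
tcp_pos: [0.5591, 0.3648, 0.2616]
orientation: [-0.061, 0.998, -0.0, -0.0]
contact_force: [-0.2, -0.2, -2.6]
opening: 0.13
```

move_arm(motion=[[[0, 0, 0], [0, 0, 0.1], 0], [[0, 0, 0], [0, 0, 0.1], 0], [[0, 0, 0], [0, 0, 0], 0], [[0, 0, 0], [0, 0, 0], 0]])

```text
clock: 10.58
tcp_pos: [0.5593, 0.3649, 0.2602]
orientation: [-0.061, 0.998, 0.0, 0.0]
contact_force: [-0.3, -1.2, 1.5]
opening: 0.131
```

move_arm(motion=[[[0, 0, 0], [0, 0, 0.1], 0], [[0, 0, 0], [0, 0, 0], 0], [[0, 0, 0], [0, 0, 0], 0.3], [[0, 0, 0], [0, 0, 0], 0.5], [[0, 0, 0], [0, 0, 0], 0.5]])

```text
clock: 11.2
tcp_pos: [0.5592, 0.3649, 0.2585]
orientation: [-0.061, 0.998, 0.0, -0.0]
contact_force: [1.1, 0.2, 0.5]
opening: 0.443
```

```bash
python3 - <<'E'
from h import *
save('wrist','w8');st();save('scene','s8');st()
s=cv2.imread('pics/s8_raw.png')
b=cv2.resize(s[150:250,345:425],None,fx=6,fy=6,interpolation=cv2.INTER_CUBIC);cv2.imwrite('pics/z8s.png',b)
E
```

```text
t 11.25 tcp [0.5592 0.3649 0.2585] yaz 96.95 z [-0.  0. -1.] F [-0.3  0.2 -0.1] op 0.489 j [-0.5   0.76 -0.29  1.43  0.24  0.99  0.85]
t 11.3 tcp [0.5592 0.3649 0.2586] yaz 96.95 z [-0.  0. -1.] F [ 0.1  0.1 -0.3] op 0.498 j [-0.5   0.76 -0.29  1.43  0.24  0.99  0.85]
```

View pics/w8.png

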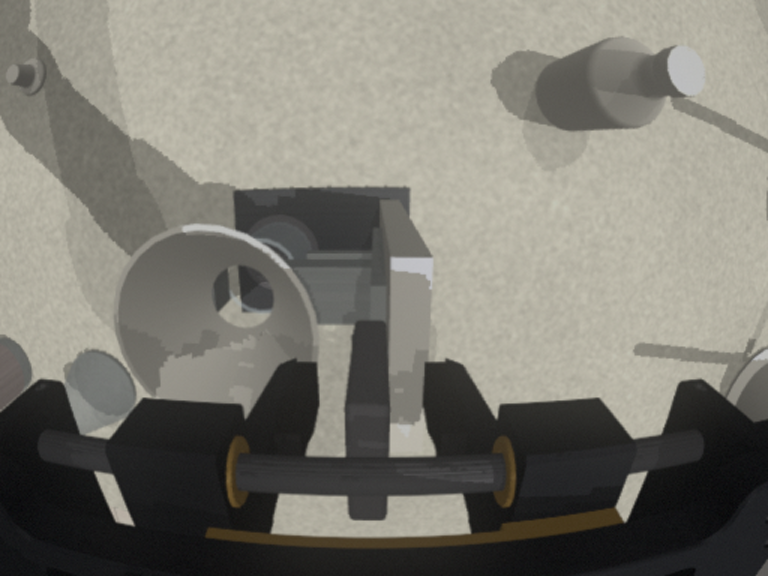

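View pics/z8s.png

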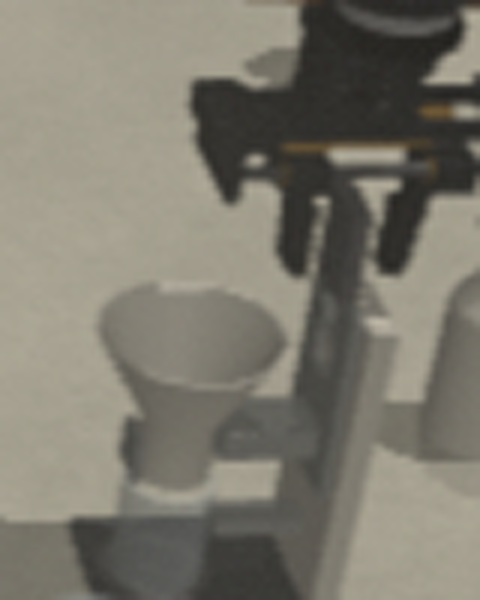

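move_arm(motion=[[[0, 0, 0], [0, 0, -2], 0.5], [[0, 0, 0], [0, 0, -4], 0.5], [[0, 0, 0], [0, 0, -4], 0.5], [[0, 0, 0], [0, -5, -1], 0.6], [[0, 0, 0], [0, -6, 0], 0.6], [[0, 0, 0], [0, -6, 0], 0.6], [[0, 0, 0], [0, -6, 0], 0.6], [[0, 0, 0], [0, -6, 0], 0.6]])

```text
clock: 12.3
tcp_pos: [0.5944, 0.075, 0.3688]
orientation: [-0.061, 0.998, 0.0, 0.0]
contact_force: [0.5, 0.0, -0.0]
opening: 0.599
```

move_arm(motion=[[[0, 0, 1], [0, -6, 0], 0.6], [[0, 0, 1], [0, -6, 0], 0.6], [[0, 0, 1], [0, -6, 0], 0.6], [[0, 0, 1], [0, -6, 0], 0.6], [[0, 0, 1], [1, -5, 1], 0.6], [[0, 0, 1], [1, 0, 2], 0.6], [[0, 0, 1], [0, 0, 2], 0.6], [[0, 0, 0], [0, 0, 0], 0.6]])

```text
clock: 13.3
tcp_pos: [0.5987, -0.2126, 0.3172]
orientation: [0.0, 1.0, 0.001, -0.002]
contact_force: [-0.0, 0.8, 0.5]
opening: 0.601
```

```bash
python3 - <<'E'
from h import *
save('wrist','w9');st();save('top','t9')
t=cv2.imread('pics/t9_raw.png')
cv2.imwrite('pics/z9t.png',cv2.resize(t[100:200,60:190],None,fx=5,fy=5,interpolation=cv2.INTER_CUBIC))
E
```

```text
t 13.35 tcp [ 0.5996 -0.2125  0.3185] yaz 89.99 z [-0.001  0.    -1.   ] F [ 0.7 -0.   0.6] op 0.596 j [ 0.42  0.66 -0.27  1.46  0.19  1.06  1.67]
```

View pics/w9.png

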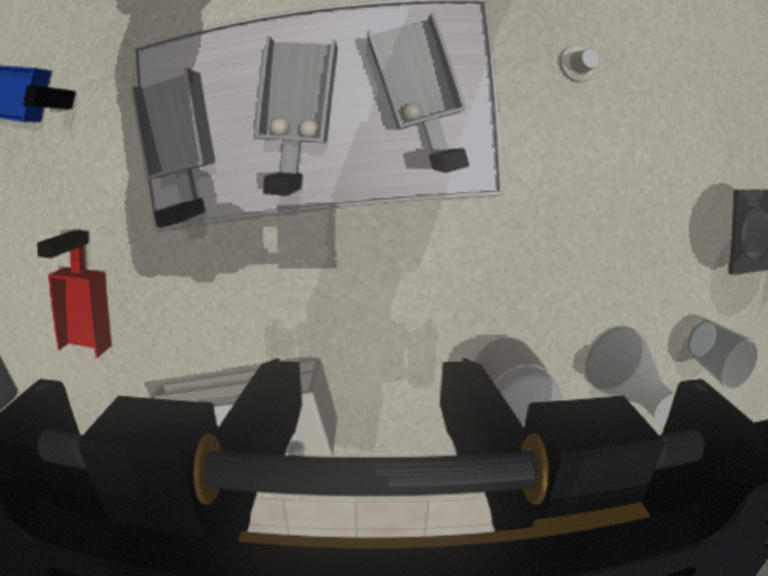

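View pics/z9t.png

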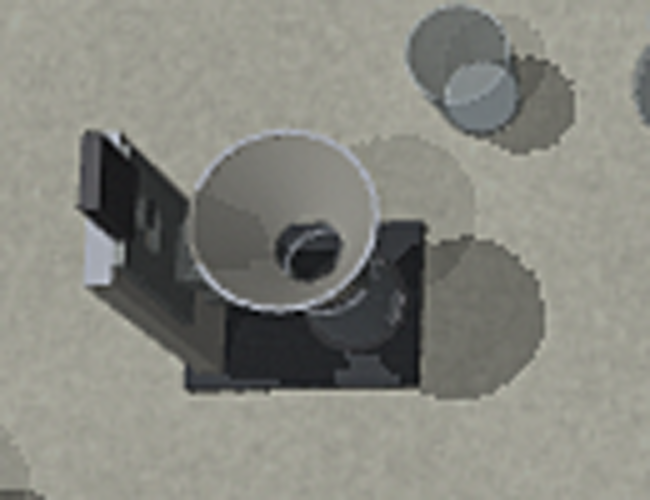

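```bash
python3 - <<'E'
from h import *
ci=ctrl.camera_info('wrist')
print('funnel',plane('top',(60+284/5-.4,100+221/5-.4),.191))
g=cv2.imread('pics/w9_raw.png')
cv2.imwrite('pics/z9.png',cv2.resize(g[0:160,80:340],None,fx=3,fy=3,interpolation=cv2.INTER_CUBIC))
E
```

```text
funnel [0.56755533 0.28460618 0.191     ]
```

View pics/z9.png

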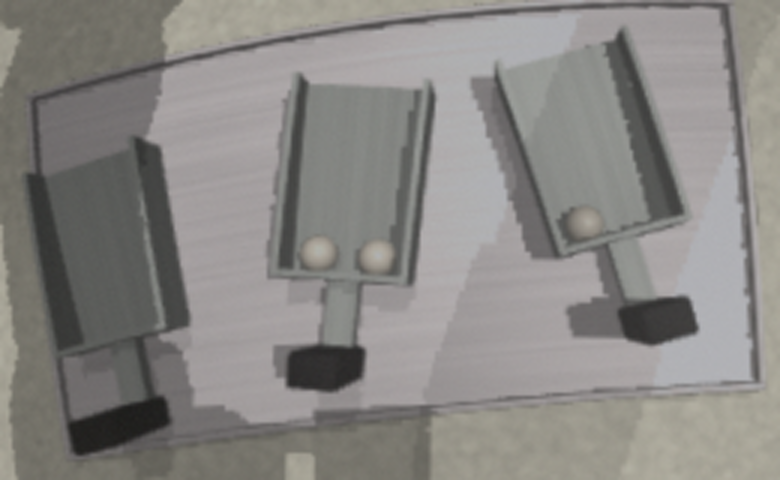

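```bash
python3 - <<'E'
from h import *
ci=ctrl.camera_info('wrist')
P=lambda u,z:plane('wrist',(80+u[0]/3-.4,u[1]/3-.4),z,ci)
# per scoop: back wall top corners (z .04), post top 4 corners-ish, lip corners top
D={'A':dict(post=[(620,308),(688,298),(697,330),(655,343)],bl=(562,256),br=(688,214),fl=(498,65),fr=(623,30)),
'B':dict(post=[(288,352),(365,350),(330,390),(287,385)],bl=(270,276),br=(410,284),fl=(298,77),fr=(430,84)),
'C':dict(post=[(70,425),(165,400),(170,425),(75,452)],bl=(58,352),br=(188,325),fl=(30,178),fr=(138,140))}
for k,d in D.items():
    bl,br,fl,fr=[P(d[c],.040) for c in ('bl','br','fl','fr')]
    bm=(bl+br)/2;fm=(fl+fr)/2;v=bm-fm;e=br-bl
    print(k,'back',np.round(bm[:2],4),'front',np.round(fm[:2],4),'len',np.linalg.norm(v).round(4),'w',np.linalg.norm(e).round(4),'yaw',np.degrees(np.arctan2(v[1],v[0])).round(1),'yaw by back',np.degrees(np.arctan2(e[1],e[0])).round(1)-90, 'post est', np.round(bm[:2]+v[:2]/np.linalg.norm(v)*.042,4))
    print('   post top pix centroid @.079',np.round(np.mean([P(c,.079) for c in d['post']],0),4))
for n,u in [('t1',(33,98)),('t2',(728,5)),('t3',(762,383)),('t4',(75,455))]: print(n,np.round(P(u,.012),4))
E
```

```text
A back [ 0.4842 -0.1589] front [ 0.3974 -0.1874] len 0.0913 w 0.0599 yaw 18.2 yaw by back 20.700000000000003 post est [ 0.5241 -0.1459]
   post top pix centroid @.079 [ 0.5218 -0.1476  0.079 ]
B back [ 0.504  -0.2856] front [ 0.4119 -0.2745] len 0.0927 w 0.0638 yaw -6.9 yaw by back -5.700000000000003 post est [ 0.5457 -0.2906]
   post top pix centroid @.079 [ 0.5418 -0.2883  0.079 ]
C back [ 0.5246 -0.3923] front [ 0.4354 -0.4105] len 0.091 w 0.0699 yaw 11.6 yaw by back 6.099999999999994 post est [ 0.5657 -0.3839]
   post top pix centroid @.079 [ 0.5616 -0.3785  0.079 ]
t1 [ 0.3913 -0.4546  0.012 ]
t2 [ 0.361  -0.1044  0.012 ]
t3 [ 0.5514 -0.086   0.012 ]
t4 [ 0.5838 -0.4367  0.012 ]
```

```bash
python3 - <<'E'
from h import *
st();delta([.523,-.1467,.10],down(109.3))
E
```

```text
t 13.4 tcp [ 0.6001 -0.2125  0.3192] yaz 89.98 z [ 0.001  0.    -1.   ] F [ 0.  -0.3  1.2] op 0.601 j [ 0.42  0.65 -0.27  1.46  0.19  1.06  1.67]
turn(tool) [-1.000e-02  4.000e-02 -1.932e+01] shift in OLD axes cm [ 7.73  6.58 21.92] in NEW axes [ 5.1   8.76 21.92]
```

move_arm(motion=[[[0, 0, -9.6], [0, 0, 3], 0.6], [[0, 0, -9.7], [0, 0, 3], 0.6], [[0, 0, 0], [2.5, 4.4, 3], 0.6], [[0, 0, 0], [2.6, 4.4, 3], 0.6], [[0, 0, 0], [0, 0, 3], 0.6], [[0, 0, 0], [0, 0, 0], 0.6], [[0, 0, 0], [0, 0, 0], 0.6]])

```text
clock: 14.28
tcp_pos: [0.5245, -0.1469, 0.1701]
orientation: [-0.167, 0.986, -0.001, 0.002]
contact_force: [0.7, -0.6, 1.2]
opening: 0.6
```

```bash
python3 - <<'E'
from h import *
save('wrist','w10');st()
E
```

```text
t 14.32 tcp [ 0.5244 -0.147   0.1702] yaz 109.2 z [ 0.004 -0.001 -1.   ] F [-0.8 -0.4  0.5] op 0.598 j [ 0.36  0.73 -0.29  1.9   0.36  0.56  1.74]
```

View pics/w10.png

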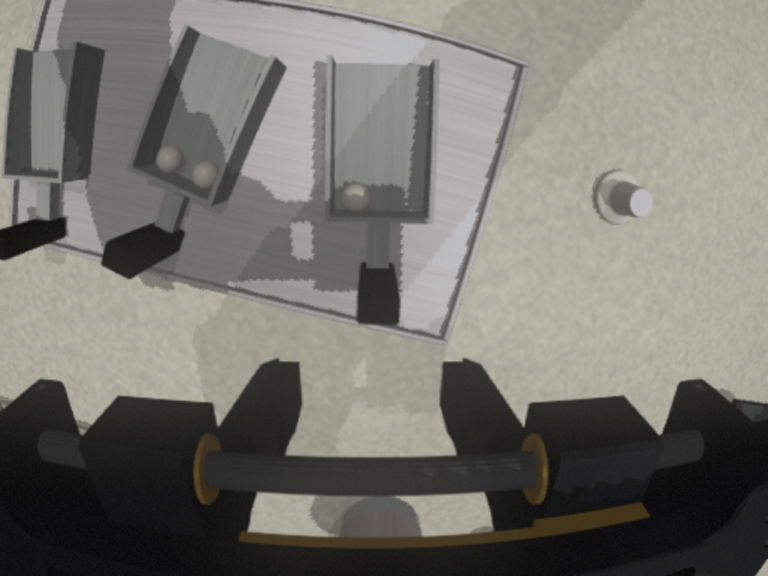

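```bash
python3 - <<'E'
from h import *
ci=ctrl.camera_info('wrist');s=st();Rm=R.from_quat(s['orientation']).as_matrix();p=np.array(s['tcp_pos'])
for n,u,z in [('posttop far L',(358,322),.079),('R',(400,324),.079),('near L',(362,264),.079),('near R',(394,264),.079),('backwall L',(325,216),.04),('R',(432,219),.04),('front L',(330,60),.04),('R',(436,62),.04)]:
    print(n,np.round(1000*(Rm.T@(plane('wrist',(u[0]/1.5-.3,u[1]/1.5-.3),z,ci)-p)),1))
E
```

```text
t 14.32 tcp [ 0.5244 -0.147   0.1702] yaz 109.2 z [ 0.004 -0.001 -1.   ] F [-0.8 -0.4  0.5] op 0.598 j [ 0.36  0.73 -0.29  1.9   0.36  0.56  1.74]
posttop far L [-1.6 -7.3 91.2]
R [-2.7 14.1 91.2]
near L [28.9 -5.1 91.1]
near R [28.9 10.5 91.1]
backwall L [ 47.2 -26.8 130.1]
R [ 45.7  33.9 130. ]
front L [136.  -23.3 129.8]
R [135.4  35.  129.7]
```

move_arm(motion=[[[0, 0, 1.3], [0.5, 0.35, 0], 0.6], [[0, 0, 0], [0, 0, 4], 0.6], [[0, 0, 0], [0, 0, 3], 0.6], [[0, 0, 0], [0, 0, 2.5], 0.6], [[0, 0, 0], [0, 0, 1.3], 0.6], [[0, 0, 0], [0, 0, 0], 0.6]])

```text
clock: 15.08
tcp_pos: [0.5165, -0.1447, 0.0605]
orientation: [-0.156, 0.988, 0.0, -0.0]
contact_force: [-0.7, 0.8, 0.8]
opening: 0.595
```

```bash
python3 - <<'E'
from h import *
save('wrist','w11');st()
E
```

```text
t 15.12 tcp [ 0.5169 -0.1448  0.0612] yaz 107.92 z [ 0.001 -0.    -1.   ] F [-0.   0.5 -0. ] op 0.602 j [ 0.29  0.91 -0.16  1.96  0.44  0.31  1.64]
```

View pics/w11.png

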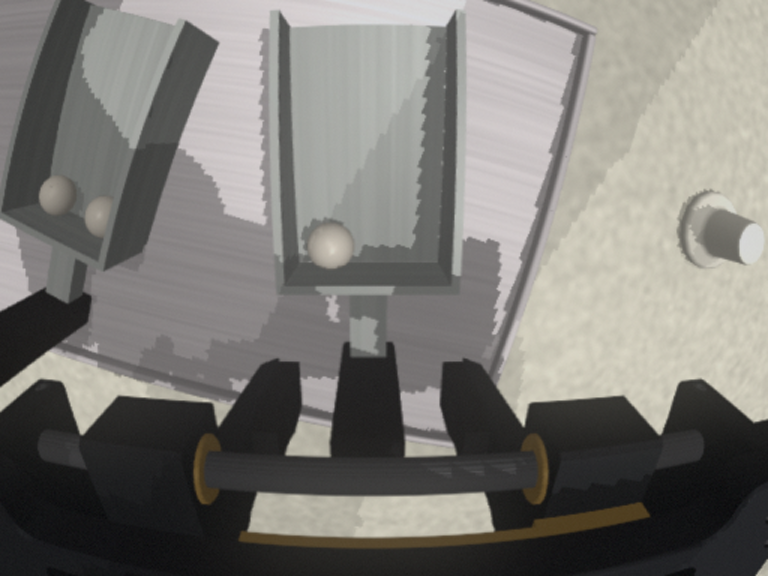

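move_arm(motion=[[[0, 0, 0], [0, 0, 0], 0], [[0, 0, 0], [0, 0, 0], 0], [[0, 0, 0], [0, 0, 0], 0], [[0, 0, 0], [0, 0, 0], 0], [[0, 0, 0], [0, 0, 0], 0]], grip_force=40)

```text
clock: 15.75
tcp_pos: [0.5169, -0.1448, 0.061]
orientation: [-0.156, 0.988, -0.0, 0.0]
contact_force: [0.2, -0.1, 3.4]
opening: 0.248
```

move_arm(motion=[[[0, 0, 0], [0, 0, -1], 0], [[0, 0, 0], [0, 0, -2], 0], [[0, 0, 0], [0, 0, -4], 0], [[0, 0, 0], [0, 0, -4], 0], [[0, 0, 0], [0, 0, -4], 0], [[0, 0, 0], [0, 0, -4], 0], [[0, 0, 0], [0, 0, -3], 0], [[0, 0, 0], [0, 0, -2], 0]])

```text
clock: 16.75
tcp_pos: [0.5163, -0.1447, 0.3025]
orientation: [-0.156, 0.988, -0.0, 0.001]
contact_force: [0.1, 0.7, -1.8]
opening: 0.246
```

```bash
python3 - <<'E'
from h import *
save('wrist','w12');s=st()
ci=ctrl.camera_info('wrist')
E
```

```text
t 16.8 tcp [ 0.5175 -0.1448  0.3045] yaz 107.94 z [ 0.005 -0.001 -1.   ] F [-0.   0.2 -0.7] op 0.242 j [ 0.43  0.54 -0.39  1.78  0.25  0.87  1.81]
```

View pics/w12.png

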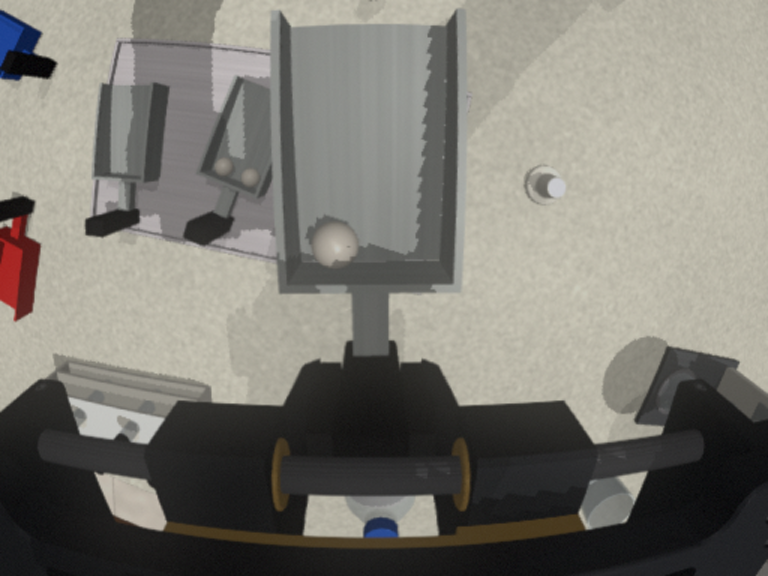

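```bash
cat >> h.py <<'E'
FUN=np.array([.5677,.2855]); L=np.array([.132,0,.040])
def pour(theta,az=85.,back=.025,lipz=.22):
    Rt=down(az)@R.from_euler('y',-theta,degrees=True).as_matrix()
    spout=down(az)[:,0]
    lip=np.array([*FUN,lipz])-back*spout
    return lip-Rt@L,Rt
E
python3 - <<'E'
from h import *
st();p,Rt=pour(0,lipz=.265);print(p);delta(p,Rt)
E
```

```text
t 16.8 tcp [ 0.5175 -0.1448  0.3045] yaz 107.94 z [ 0.005 -0.001 -1.   ] F [-0.   0.2 -0.7] op 0.242 j [ 0.43  0.54 -0.39  1.78  0.25  0.87  1.81]
[0.72410257 0.27181655 0.305     ]
turn(tool) [-0.09  0.26 22.94] shift in OLD axes cm [-32.49  33.27   0.  ] in NEW axes [-16.95  43.3   -0.05]
```

move_arm(motion=[[[0, 0, 4], [0, 0, 0], 0], [[0, 0, 6], [0, 0, 0], 0], [[0, 0, 6], [0, 0, 0], 0], [[0, 0, 5], [0, 0, 0], 0], [[0, 0, 2], [0, 0, 0], 0]])

```text
clock: 17.42
tcp_pos: [0.516, -0.1446, 0.3003]
orientation: [0.044, 0.999, 0.0, -0.001]
contact_force: [-0.5, -0.2, -1.6]
opening: 0.245
```

move_arm(motion=[[[0, 0, 0], [-0.5, 1.5, 0], 0], [[0, 0, 0], [-1, 3, 0], 0], [[0, 0, 0], [-1.5, 4.5, 0], 0], [[0, 0, 0], [-2, 5, 0], 0], [[0, 0, 0], [-2, 5, 0], 0], [[0, 0, 0], [-2, 5, 0], 0], [[0, 0, 0], [-2, 4, 0], 0], [[0, 0, 0], [-1, 2, 0], 0]])

```text
clock: 18.42
tcp_pos: [0.6626, 0.1489, 0.3001]
orientation: [0.041, 0.999, 0.001, -0.0]
contact_force: [-0.3, -0.3, -1.6]
opening: 0.241
```

```bash
python3 - <<'E'
from h import *
save('wrist','w13');s=st();p,Rt=pour(0,lipz=.265);delta(p,Rt)
E
```

```text
t 18.48 tcp [0.6633 0.1513 0.3   ] yaz 85.38 z [ 0.001  0.006 -1.   ] F [ 2.2  3.2 -1.5] op 0.251 j [-0.17  0.74 -0.24  1.33  0.17  1.09  1.06]
turn(tool) [0.32 0.01 0.38] shift in OLD axes cm [-5.09 12.51 -0.43] in NEW axes [-5.   12.54 -0.5 ]
```

View pics/w13.png

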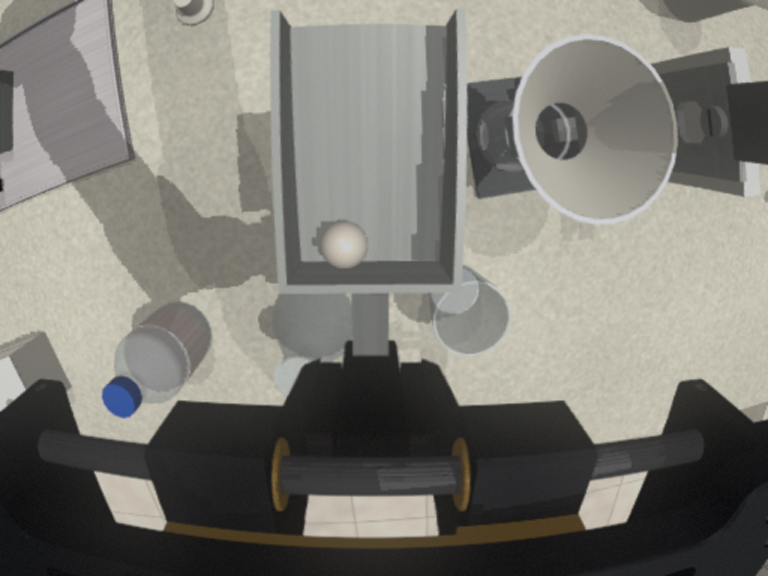

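```bash
python3 - <<'E'
from h import *
ci=ctrl.camera_info('wrist');s=ctrl.sense();Rm=R.from_quat(s['orientation']).as_matrix();p=np.array(s['tcp_pos'])
for u in [(515,129),(677,129),(593,38),(602,221)]:
    w=plane('wrist',(u[0]/1.5-.3,u[1]/1.5-.3),.191,ci);print(np.round(w,4),np.round(1000*Rm.T@(w-p),1))
for u in [(292,25),(443,25)]: 
    w=plane('wrist',(u[0]/1.5-.3,u[1]/1.5-.3),.26,ci);print('lip',np.round(1000*Rm.T@(w-p),1))
E
```

```text
[0.5719 0.234  0.191 ] [ 97.8  74.5 109.4]
[0.5673 0.3422 0.191 ] [111.1 181.9 110. ]
[0.5184 0.2853 0.191 ] [155.3 121.2 109.6]
[0.623  0.2865 0.191 ] [ 51.1 130.9 109.7]
lip [130.6 -28.5  39.8]
lip [130.5  25.1  40.1]
```

move_arm(motion=[[[0, 0, 0.4], [-1, 2, 0], 0], [[0, 0, 0], [-1, 3, 0], 0], [[0, 0, 0], [-1, 3, 0], 0], [[0, 0, 0], [-1, 2.5, 0], 0], [[0, 0, 0], [-1, 2, 0], 0], [[0, 0, 0], [0, 0, 1], 0], [[0, 0, 0], [0, 0, 1], 0], [[0, 0, 0], [0, 0, 1], 0]])

```text
clock: 19.48
tcp_pos: [0.7237, 0.2616, 0.2698]
orientation: [0.048, 0.999, -0.001, -0.0]
contact_force: [-0.2, -1.4, -2.1]
opening: 0.243
```

```bash
python3 - <<'E'
from h import *
s=st();p,Rt=pour(0,lipz=.228);delta(p,Rt)
p0=p;R0=Rt
for th in range(5,50,5):
    p1,R1=pour(th,lipz=.228); print(th,'old',np.round(100*R0.T@(p1-p0),2),'new',np.round(100*R1.T@(p1-p0),2)); p0,R0=p1,R1
E
```

```text
t 19.48 tcp [0.7237 0.2616 0.2698] yaz 84.49 z [-0.001 -0.001 -1.   ] F [-0.2 -1.4 -2.1] op 0.243 j [-0.33  0.92 -0.21  1.01  0.18  1.23  0.96]
turn(tool) [-0.09 -0.05 -0.51] shift in OLD axes cm [0.06 1.02 0.17] in NEW axes [0.05 1.02 0.18]
5 old [ 0.4  -0.   -1.14] new [ 0.3  -0.   -1.17]
10 old [ 0.4  -0.   -1.14] new [ 0.3  -0.   -1.17]
15 old [ 0.4   0.   -1.14] new [ 0.3   0.   -1.17]
20 old [ 0.4  -0.   -1.14] new [ 0.3  -0.   -1.17]
25 old [ 0.4   0.   -1.14] new [ 0.3   0.   -1.17]
30 old [ 0.4  -0.   -1.14] new [ 0.3  -0.   -1.17]
35 old [ 0.4   0.   -1.14] new [ 0.3   0.   -1.17]
40 old [ 0.4  -0.   -1.14] new [ 0.3  -0.   -1.17]
45 old [ 0.4   0.   -1.14] new [ 0.3   0.   -1.17]
```

move_arm(motion=[[[0, 0, 0], [0, 0.9, 0.1], 0], [[0, -5, 0], [0.35, 0, -1.15], 0], [[0, -5, 0], [0.35, 0, -1.15], 0], [[0, -5, 0], [0.35, 0, -1.15], 0], [[0, -5, 0], [0.35, 0, -1.15], 0], [[0, 0, 0], [0, 0, 0], 0]])

```text
clock: 20.23
tcp_pos: [0.7035, 0.276, 0.3145]
orientation: [0.045, 0.984, -0.007, 0.173]
contact_force: [-0.5, 0.2, -1.0]
opening: 0.247
```

```bash
python3 - <<'E'
from h import *
save('wrist','w14');s=st();p,Rt=pour(20,lipz=.228);delta(p,Rt)
print('lip',np.array(s['tcp_pos'])+R.from_quat(s['orientation']).as_matrix()@L)
E
```

```text
t 20.27 tcp [0.7047 0.2752 0.3141] yaz 84.63 z [ 0.34  -0.031 -0.94 ] F [-0.9 -0.  -1.6] op 0.245 j [-0.47  0.71 -0.08  1.39  0.36  0.78  0.73]
turn(tool) [-0.09 -0.04 -0.36] shift in OLD axes cm [ 0.3  -0.17  0.24] in NEW axes [ 0.3  -0.17  0.24]
lip [0.59477597 0.28555035 0.23140926]
```

View pics/w14.png

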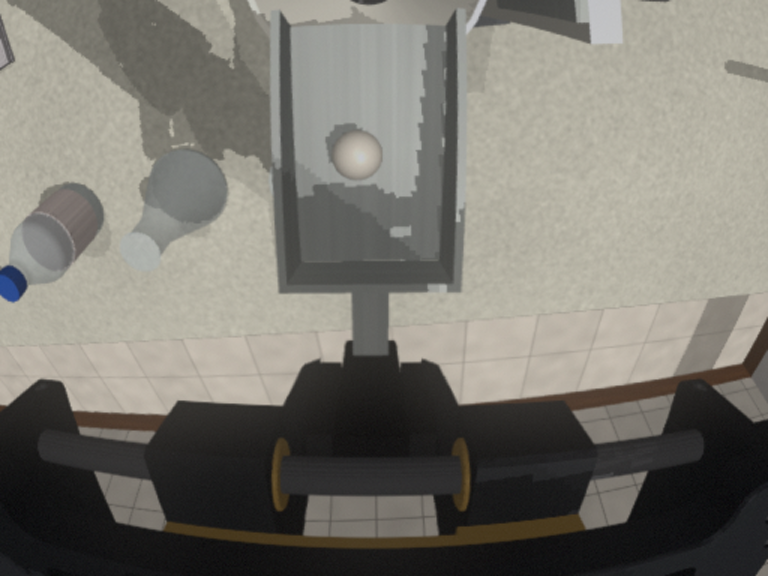

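move_arm(motion=[[[0, 0, 0], [0, 0, 0], 0], [[0, -4, 0], [0.3, 0, -0.9], 0], [[0, -4, 0], [0.3, 0, -0.9], 0], [[0, 0, 0], [0, 0, 0], 0], [[0, 0, 0], [0, 0, 0], 0], [[0, -5, 0], [0.35, 0, -1.15], 0], [[0, -5, 0], [0.35, 0, -1.15], 0], [[0, -5, 0], [0.35, 0, -1.15], 0]])

```text
clock: 21.28
tcp_pos: [0.6667, 0.2771, 0.3514]
orientation: [0.045, 0.929, -0.017, 0.367]
contact_force: [1.1, -0.1, -3.5]
opening: 0.249
```

move_arm(motion=[[[0, -2, 0], [0.15, 0, -0.4], 0], [[0, 0, 0], [0, 0, 0], 0], [[0, 0, 0], [0, 0, 0], 0], [[0, 0, 0], [0, 0, 0], 0]])

```text
clock: 21.78
tcp_pos: [0.6628, 0.2775, 0.3532]
orientation: [0.045, 0.923, -0.018, 0.382]
contact_force: [0.6, -0.6, -0.6]
opening: 0.246
```

```bash
python3 - <<'E'
from h import *
save('wrist','w15');s=st();save('scene','s15')
print('lip',np.array(s['tcp_pos'])+R.from_quat(s['orientation']).as_matrix()@L)
s=cv2.imread('pics/s15_raw.png')
cv2.imwrite('pics/z15s.png',cv2.resize(s[150:270,320:420],None,fx=5,fy=5,interpolation=cv2.INTER_CUBIC))
E
```

```text
t 21.82 tcp [0.6627 0.2775 0.3531] yaz 84.46 z [ 0.704 -0.068 -0.707] F [-0.1 -0.8 -1.5] op 0.246 j [-1.04  0.66  0.63  1.85  0.82  0.17  0.07]
lip [0.59798383 0.28384695 0.23150656]
```

View pics/w15.png

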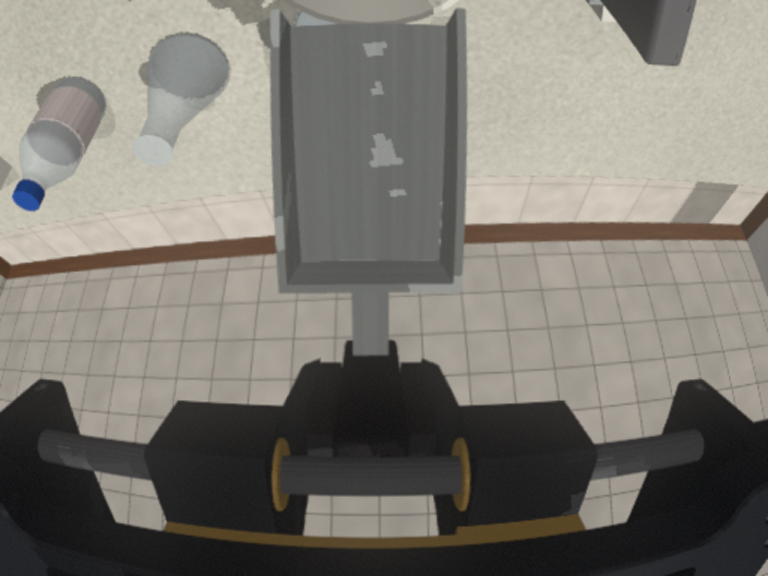

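View pics/z15s.png

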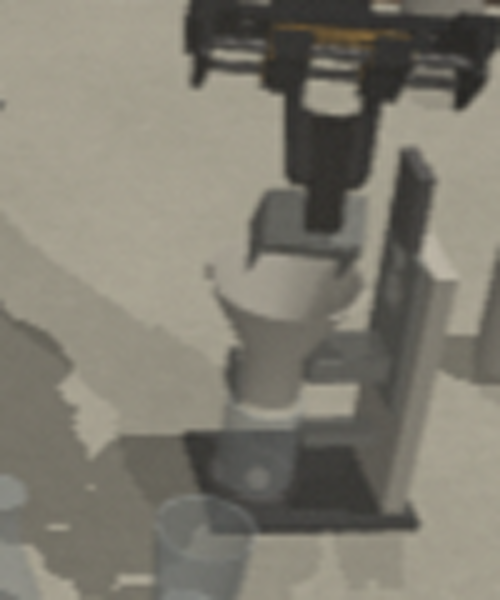

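move_arm(motion=[[[0, 8, 0], [0, 0, 0], 0], [[0, 10, 0], [0, 0, 0], 0], [[0, 10, 0], [0, 0, 0], 0], [[0, 10, 0], [0, 0, 0], 0], [[0, 7, 0], [0, 0, 0], 0], [[0, 0, 0], [0, 0, 0], 0]])

```text
clock: 22.62
tcp_pos: [0.6689, 0.2734, 0.3443]
orientation: [0.055, 0.997, -0.007, 0.044]
contact_force: [0.5, -0.1, -2.6]
opening: 0.246
```

```bash
python3 - <<'E'
from h import *
s=st();delta([.5167,-.1448,.12],down(107.9))
E
```

```text
t 22.62 tcp [0.6689 0.2734 0.3443] yaz 83.68 z [ 0.087 -0.019 -0.996] F [ 0.5 -0.1 -2.6] op 0.246 j [-0.37  0.74 -0.23  1.19  0.24  1.17  0.84]
turn(tool) [ -1.6    4.92 -24.18] shift in OLD axes cm [ 12.52 -43.04  21.8 ] in NEW axes [ 27.34 -35.12  22.43]
```

move_arm(motion=[[[-0.8, 2.5, 0], [0, 0, 0], 0], [[-0.8, 2.4, 0], [0, 0, 0], 0], [[0, 0, -8], [0, 0, 0], 0], [[0, 0, -8], [0, 0, 0], 0], [[0, 0, -8], [0, 0, 0], 0], [[0, 0, 0], [0, 0, 0], 0]])

```text
clock: 23.38
tcp_pos: [0.6655, 0.2765, 0.3448]
orientation: [-0.157, 0.988, 0.008, 0.004]
contact_force: [0.5, -0.2, -1.8]
opening: 0.243
```

```bash
python3 - <<'E'
from h import *
s=st();delta([.5167,-.1448,.12],down(107.9))
E
```

```text
t 23.38 tcp [0.6655 0.2765 0.3448] yaz 108.04 z [ 0.005  0.018 -1.   ] F [ 0.5 -0.2 -1.8] op 0.243 j [-0.29  0.78 -0.37  1.12  0.26  1.28  1.25]
turn(tool) [0.88 0.57 0.13] shift in OLD axes cm [ 27.41 -35.79  21.67] in NEW axes [ 27.11 -35.52  22.48]
```

move_arm(motion=[[[0.9, 0.6, 0.1], [3, -4, 0], 0], [[0, 0, 0], [4, -5.2, 0], 0], [[0, 0, 0], [4, -5.2, 0], 0], [[0, 0, 0], [4, -5.2, 0], 0], [[0, 0, 0], [4, -5.2, 0], 0], [[0, 0, 0], [4, -5.2, 3], 0], [[0, 0, 0], [3, -4, 4], 0], [[0, 0, 0], [1, -1.5, 5], 0]])

```text
clock: 24.38
tcp_pos: [0.5253, -0.1278, 0.2291]
orientation: [-0.152, 0.988, -0.002, 0.001]
contact_force: [0.8, -0.5, -2.1]
opening: 0.244
```

```bash
python3 - <<'E'
from h import *
save('wrist','w16');s=st();delta([.5167,-.1448,.12],down(107.9))
E
```

```text
t 24.43 tcp [ 0.5207 -0.1288  0.2227] yaz 107.45 z [-0.011 -0.002 -1.   ] F [-1.8 -1.6 -5.9] op 0.245 j [ 0.37  0.65 -0.35  1.86  0.33  0.7   1.7 ]
turn(tool) [ 0.07 -0.66 -0.45] shift in OLD axes cm [ 0.75 -1.42 10.28] in NEW axes [ 0.88 -1.4  10.27]
```

View pics/w16.png

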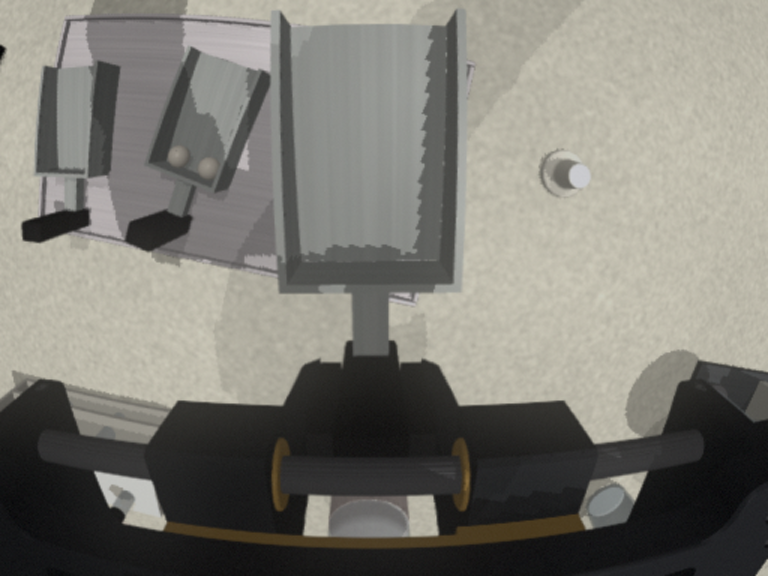

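move_arm(motion=[[[0, 0, -0.4], [0.8, -1.4, 0], 0], [[0, 0, 0], [0, 0, 4], 0], [[0, 0, 0], [0, 0, 4], 0], [[0, 0, 0], [0, 0, 3], 0], [[0, 0, 0], [0, 0, 2], 0], [[0, 0, 0], [0, 0, 1.5], 0], [[0, 0, 0], [0, 0, 0.7], 0], [[0, 0, 0], [0, 0, 0], 0]])

```text
clock: 25.42
tcp_pos: [0.5234, -0.1395, 0.0775]
orientation: [-0.159, 0.987, -0.0, -0.0]
contact_force: [0.4, 0.4, -1.5]
opening: 0.244
```

```bash
python3 - <<'E'
from h import *
s=st();delta([.5167,-.1448,.061],down(107.9))
E
```

```text
t 25.43 tcp [ 0.5234 -0.1395  0.0775] yaz 108.36 z [-0. -0. -1.] F [ 0.4  0.4 -1.5] op 0.244 j [ 0.3   0.88 -0.21  1.94  0.47  0.36  1.61]
turn(tool) [ 0.   -0.03  0.46] shift in OLD axes cm [ 0.8  -0.3   1.65] in NEW axes [ 0.8  -0.3   1.65]
```

move_arm(motion=[[[0, 0, 0.4], [0.8, -0.3, 0], 0], [[0, 0, 0], [0, 0, 1], 0], [[0, 0, 0], [0, 0, 0.6], 0], [[0, 0, 0], [0, 0, 0], 0], [[0, 0, 0], [0, 0, 0], 0]])

```text
clock: 26.05
tcp_pos: [0.5161, -0.1449, 0.0608]
orientation: [-0.156, 0.988, 0.0, -0.001]
contact_force: [1.2, -0.8, -0.4]
opening: 0.246
```

move_arm(motion=[[[0, 0, 0], [0, 0, 0.1], 0], [[0, 0, 0], [0, 0, 0], 0.35], [[0, 0, 0], [0, 0, 0], 0.6], [[0, 0, 0], [0, 0, 0], 0.6], [[0, 0, 0], [0, 0, -2], 0.6], [[0, 0, 0], [0, 0, -4], 0.6], [[0, 0, 0], [0, 0, -4], 0.6], [[0, 0, 0], [0, 0, -4], 0.6]])

```text
clock: 27.05
tcp_pos: [0.516, -0.145, 0.2012]
orientation: [-0.156, 0.988, 0.0, -0.001]
contact_force: [0.9, 0.0, -0.5]
opening: 0.599
```

```bash
python3 - <<'E'
from h import *
s=st();delta([.545,-.290,.17],down(84))
E
```

```text
t 27.05 tcp [ 0.516  -0.145   0.2012] yaz 107.94 z [-0.002  0.    -1.   ] F [ 0.9  0.  -0.5] op 0.599 j [ 0.4   0.68 -0.35  1.89  0.37  0.64  1.7 ]
turn(tool) [ 2.000e-02 -1.100e-01  2.394e+01] shift in OLD axes cm [  1.7  -14.69   3.11] in NEW axes [ -4.4  -14.12   3.12]
```

move_arm(motion=[[[0, 0, 8], [0, 0, 0], 0.6], [[0, 0, 8], [0, 0, 0], 0.6], [[0, 0, 8], [0, 0, 0], 0.6], [[0, 0, 0], [-1.5, -5, 0], 0.5], [[0, 0, 0], [-1.5, -5, 1], 0.5], [[0, 0, 0], [-1.4, -4.1, 2], 0.5], [[0, 0, 0], [0, 0, 0], 0.5], [[0, 0, 0], [0, 0, 0], 0.5]])

```text
clock: 28.05
tcp_pos: [0.545, -0.2887, 0.1698]
orientation: [0.052, 0.999, 0.001, -0.001]
contact_force: [-0.3, 0.5, 1.2]
opening: 0.5
```

```bash
python3 - <<'E'
from h import *
save('wrist','w17');st()
E
```

```text
t 28.1 tcp [ 0.5453 -0.288   0.1702] yaz 84.05 z [-0.001  0.002 -1.   ] F [-0.1 -0.8 -0.1] op 0.497 j [ 0.55  0.8  -0.25  1.67  0.28  0.71  1.63]
```

View pics/w17.png

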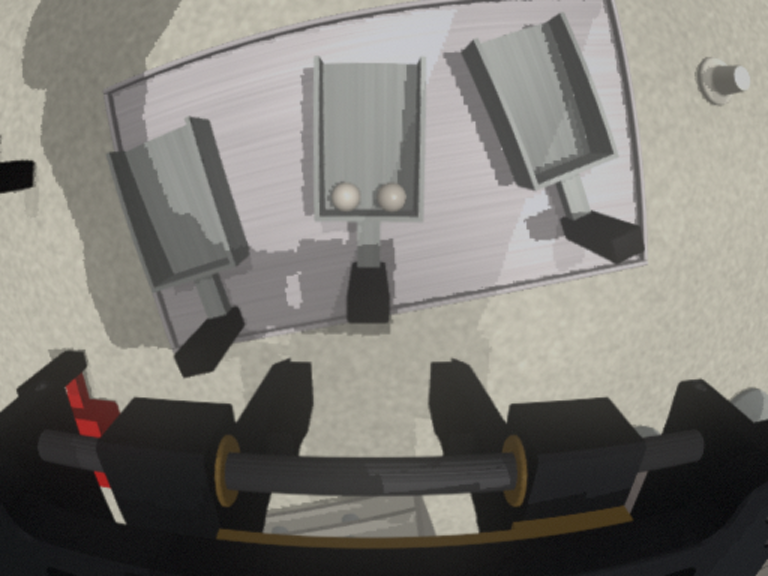

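move_arm(motion=[[[0, 0, 0], [0.5, -0.1, 0], 0.5], [[0, 0, 0], [0, 0, 4], 0.5], [[0, 0, 0], [0, 0, 3], 0.5], [[0, 0, 0], [0, 0, 2.5], 0.5], [[0, 0, 0], [0, 0, 1.4], 0.5], [[0, 0, 0], [0, 0, 0], 0.5]])

```text
clock: 28.85
tcp_pos: [0.5395, -0.2896, 0.0607]
orientation: [0.052, 0.999, 0.0, -0.001]
contact_force: [0.0, -0.3, 0.1]
opening: 0.498
```

```bash
python3 - <<'E'
from h import *
save('wrist','w18');st()
E
```

```text
t 28.9 tcp [ 0.5401 -0.29    0.0615] yaz 83.98 z [-0.001  0.    -1.   ] F [ 0.  -0.3  0.7] op 0.499 j [ 0.52  0.96 -0.19  1.73  0.33  0.49  1.58]
```

View pics/w18.png

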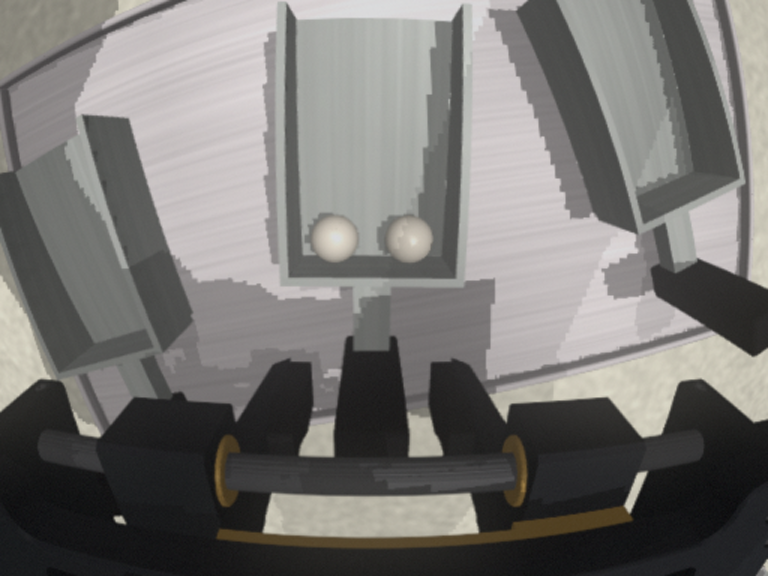

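move_arm(motion=[[[0, 0, 0], [0, 0, 0], 0], [[0, 0, 0], [0, 0, 0], 0], [[0, 0, 0], [0, 0, 0], 0], [[0, 0, 0], [0, 0, 0], 0], [[0, 0, 0], [0, 0, 0], 0]])

```text
clock: 29.52
tcp_pos: [0.5405, -0.2904, 0.0616]
orientation: [0.053, 0.999, -0.0, -0.0]
contact_force: [-0.1, 0.4, 4.5]
opening: 0.244
```

move_arm(motion=[[[0, 0, 0], [0, 0, -1], 0], [[0, 0, 0], [0, 0, -2], 0], [[0, 0, 0], [0, 0, -4], 0], [[0, 0, 0], [0, 0, -4], 0], [[0, 0, 0], [0, 0, -4], 0], [[0, 0, 0], [0, 0, -4], 0], [[0, 0, 0], [0, 0, -3], 0], [[0, 0, 0], [0, 0, -2], 0]])

```text
clock: 30.52
tcp_pos: [0.5402, -0.2902, 0.3039]
orientation: [0.053, 0.999, -0.0, 0.0]
contact_force: [0.3, -0.4, -1.3]
opening: 0.241
```

```bash
python3 - <<'E'
from h import *
save('wrist','w19');s=st();p,Rt=pour(0,lipz=.265);delta(p,Rt)
E
```

```text
t 30.57 tcp [ 0.5413 -0.2907  0.3061] yaz 83.93 z [ 0.004 -0.003 -1.   ] F [ 0.2 -0.1  0.2] op 0.244 j [ 0.59  0.63 -0.3   1.55  0.21  0.99  1.69]
turn(tool) [-0.12  0.25 -1.07] shift in OLD axes cm [-1.223e+01  5.787e+01  5.000e-02] in NEW axes [-13.31  57.63   0.11]
```

View pics/w19.png

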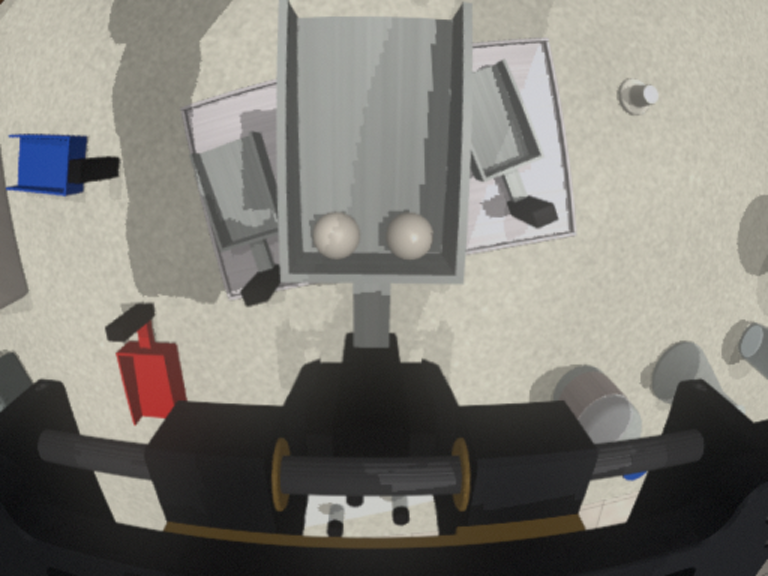

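move_arm(motion=[[[0, 0, -1], [0, 1.5, 0], 0], [[0, 0, 0], [-0.5, 3, 0], 0], [[0, 0, 0], [-1, 4.5, 0], 0], [[0, 0, 0], [-1.2, 5.3, 0], 0], [[0, 0, 0], [-1.3, 5.3, 0], 0], [[0, 0, 0], [-1.3, 5.3, 0], 0], [[0, 0, 0], [-1.3, 5.3, 0], 0], [[0, 0, 0], [-1.3, 5.3, 0], 0]])

```text
clock: 31.58
tcp_pos: [0.6494, 0.0592, 0.2995]
orientation: [0.043, 0.999, -0.0, -0.002]
contact_force: [-0.2, 0.0, -1.1]
opening: 0.241
```

move_arm(motion=[[[0, 0, 0], [-1.3, 5.3, 0], 0], [[0, 0, 0], [-1.3, 5, 0], 0], [[0, 0, 0], [-1.2, 4, 0], 0], [[0, 0, 0], [-0.6, 3, 0], 0], [[0, 0, 0], [0, 1.5, 0], 0], [[0, 0, 0], [0, 0, 0], 0], [[0, 0, 0], [0, 0, 0], 0]])

```text
clock: 32.45
tcp_pos: [0.7108, 0.2377, 0.3007]
orientation: [0.045, 0.999, -0.001, -0.001]
contact_force: [0.7, -0.1, -1.1]
opening: 0.246
```

```bash
python3 - <<'E'
from h import *
s=st();p,Rt=pour(0,lipz=.23);delta(p,Rt)
E
```

```text
t 32.45 tcp [0.7108 0.2377 0.3007] yaz 84.86 z [-0.002 -0.002 -1.   ] F [ 0.7 -0.1 -1.1] op 0.246 j [-0.28  0.86 -0.25  1.05  0.2   1.25  0.97]
turn(tool) [-0.12 -0.1  -0.14] shift in OLD axes cm [-1.03  3.52  3.06] in NEW axes [-1.03  3.51  3.07]
```

move_arm(motion=[[[0, 0, 0], [-0.6, 1.8, 0], 0], [[0, 0, 0], [-0.6, 1.8, 1], 0], [[0, 0, 0], [0, 0, 1.5], 0], [[0, -5, 0], [0.35, 0, -1], 0], [[0, -5, 0], [0.35, 0, -1.15], 0], [[0, -5, 0], [0.35, 0, -1.15], 0], [[0, 0, 0], [0, 0, 0], 0]])

```text
clock: 33.33
tcp_pos: [0.711, 0.2745, 0.3084]
orientation: [0.043, 0.991, -0.006, 0.129]
contact_force: [0.4, 0.5, -1.6]
opening: 0.246
```

```bash
python3 - <<'E'
from h import *
save('wrist','w20');s=st();p,Rt=pour(15,lipz=.23);delta(p,Rt)
print('lip',np.array(s['tcp_pos'])+R.from_quat(s['orientation']).as_matrix()@L)
E
```

```text
t 33.38 tcp [0.7121 0.2741 0.3079] yaz 84.9 z [ 0.255 -0.024 -0.967] F [ 0.6 -0.7 -1.7] op 0.247 j [-0.4   0.76 -0.16  1.28  0.33  0.91  0.79]
turn(tool) [-0.11 -0.16 -0.07] shift in OLD axes cm [ 0.39 -0.12  0.42] in NEW axes [ 0.39 -0.12  0.42]
lip [0.59516025 0.28440342 0.23539054]
```

View pics/w20.png

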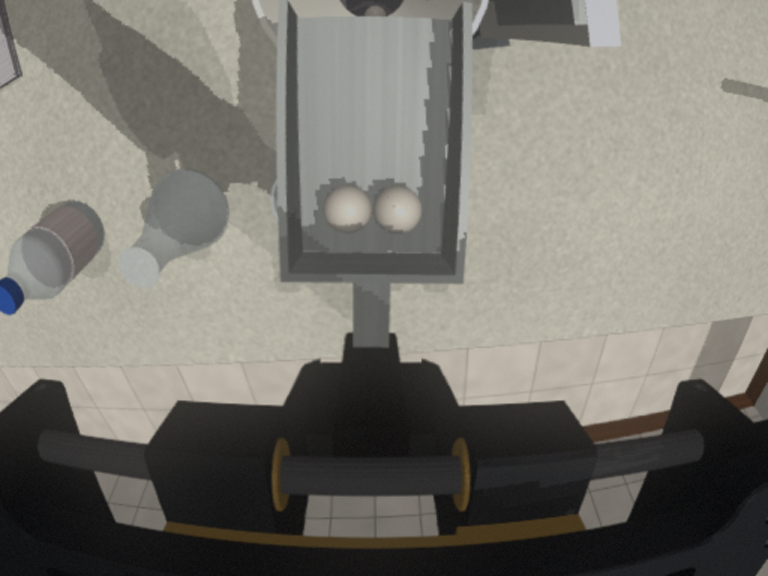

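move_arm(motion=[[[0, 0, 0], [0.3, 0, 0.3], 0], [[0, -4, 0], [0.3, 0, -0.9], 0], [[0, -4, 0], [0.3, 0, -0.9], 0], [[0, -4, 0], [0.3, 0, -0.9], 0], [[0, 0, 0], [0, 0, 0], 0], [[0, 0, 0], [0, 0, 0], 0], [[0, -5, 0], [0.35, 0, -1.15], 0], [[0, -5, 0], [0.35, 0, -1.15], 0]])

```text
clock: 34.38
tcp_pos: [0.6775, 0.2779, 0.3431]
orientation: [0.043, 0.947, -0.014, 0.317]
contact_force: [0.1, -0.4, -2.1]
opening: 0.246
```

move_arm(motion=[[[0, -5, 0], [0.35, 0, -1.15], 0], [[0, -3, 0], [0.2, 0, -0.7], 0], [[0, 0, 0], [0, 0, 0], 0], [[0, 0, 0], [0, 0, 0], 0], [[0, 0, 0], [0, 0, 0], 0]])

```text
clock: 35.0
tcp_pos: [0.6614, 0.2795, 0.3544]
orientation: [0.042, 0.923, -0.017, 0.382]
contact_force: [0.1, -0.3, -1.8]
opening: 0.245
```

```bash
python3 - <<'E'
from h import *
save('wrist','w21');s=st();save('scene','s21')
print('lip',np.array(s['tcp_pos'])+R.from_quat(s['orientation']).as_matrix()@L)
s=cv2.imread('pics/s21_raw.png')
cv2.imwrite('pics/z21s.png',cv2.resize(s[150:270,320:420],None,fx=5,fy=5,interpolation=cv2.INTER_CUBIC))
E
```

```text
t 35.05 tcp [0.6613 0.2794 0.3544] yaz 84.85 z [ 0.703 -0.063 -0.708] F [-0.7  0.2 -1.8] op 0.243 j [-1.02  0.64  0.6   1.85  0.9   0.19  0.  ]
lip [0.59635569 0.28541238 0.2329098 ]
```

View pics/w21.png

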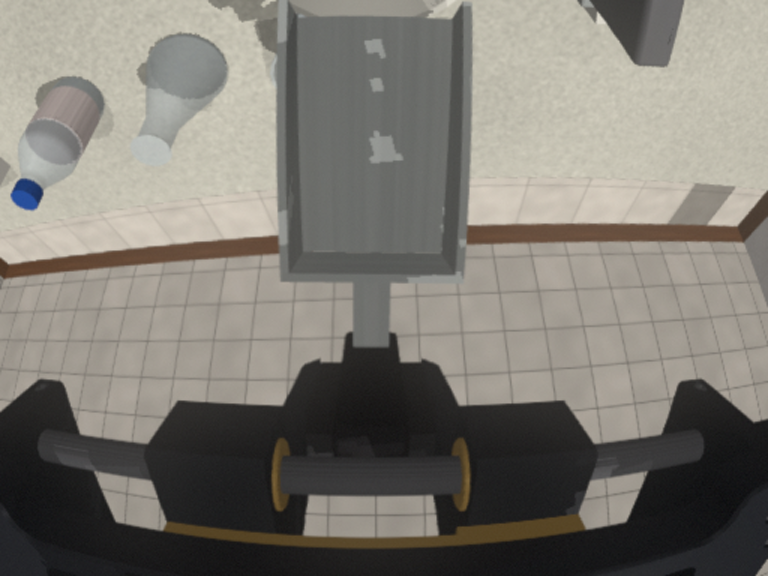

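View pics/z21s.png

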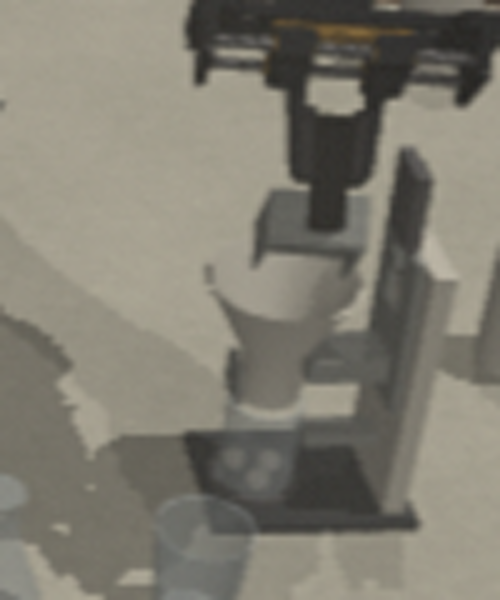

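The pan is empty and three balls show in the column at (230, 458), (268, 458) and (258, 478). Next I'll untilt and return scoop B.

move_arm(motion=[[[0, 8, 0], [0, 0, 0], 0], [[0, 9, 0], [0, 0, 0], 0], [[0, 9, 0], [0, 0, 0], 0], [[0, 9, 0], [0, 0, 0], 0], [[0, 9, 0], [0, 0, 0], 0], [[0, 1, 0], [0, 0, 0], 0], [[0, 0, 0], [0, 0, 0], 0]])

```text
clock: 35.98
tcp_pos: [0.6641, 0.2783, 0.3469]
orientation: [0.048, 0.998, -0.006, 0.036]
contact_force: [-0.6, 0.2, -1.0]
opening: 0.246
```

```bash
python3 - <<'E'
from h import *
s=st();delta([.5403,-.2904,.30],down(84))
E
```

```text
t 35.98 tcp [0.6641 0.2783 0.3469] yaz 84.47 z [ 0.07  -0.015 -0.997] F [-0.6  0.2 -1. ] op 0.246 j [-0.36  0.74 -0.27  1.18  0.25  1.2   0.84]
turn(tool) [-0.42  4.1   0.49] shift in OLD axes cm [  7.19 -57.76   4.63] in NEW axes [  6.37 -57.85   4.69]
```

move_arm(motion=[[[-0.4, 4.1, 0.5], [0, -1, 0], 0], [[0, 0, 0], [0.5, -4, 0], 0], [[0, 0, 0], [0.6, -5.5, 0], 0], [[0, 0, 0], [0.6, -5.5, 0], 0], [[0, 0, 0], [0.6, -5.5, 0], 0], [[0, 0, 0], [0.6, -5.5, 1], 0], [[0, 0, 0], [0.6, -5.5, 1], 0], [[0, 0, 0], [0.6, -5.5, 1], 0]])

```text
clock: 36.98
tcp_pos: [0.5825, -0.0954, 0.3178]
orientation: [0.051, 0.999, -0.001, 0.0]
contact_force: [1.1, -0.7, -1.3]
opening: 0.247
```

move_arm(motion=[[[0, 0, 0], [0.6, -5.5, 1], 0], [[0, 0, 0], [0.6, -5.5, 0.5], 0], [[0, 0, 0], [0.6, -5.5, 0], 0], [[0, 0, 0], [0.3, -3, 0], 0], [[0, 0, 0], [0, 0, 0], 0], [[0, 0, 0], [0, 0, 0], 0]])

```text
clock: 37.72
tcp_pos: [0.543, -0.2842, 0.3029]
orientation: [0.051, 0.999, 0.0, -0.0]
contact_force: [0.8, 0.3, -1.6]
opening: 0.245
```

```bash
python3 - <<'E'
from h import *
save('wrist','w22');s=st();delta([.5403,-.2904,.061],down(84))
E
```

```text
t 37.77 tcp [ 0.5433 -0.2839  0.3029] yaz 84.23 z [-0.     0.001 -1.   ] F [-0.1  1.3 -1.1] op 0.248 j [ 0.58  0.64 -0.32  1.55  0.22  0.99  1.67]
turn(tool) [ 0.05 -0.01  0.23] shift in OLD axes cm [ 0.23 -0.7  24.19] in NEW axes [ 0.23 -0.68 24.19]
```

View pics/w22.png

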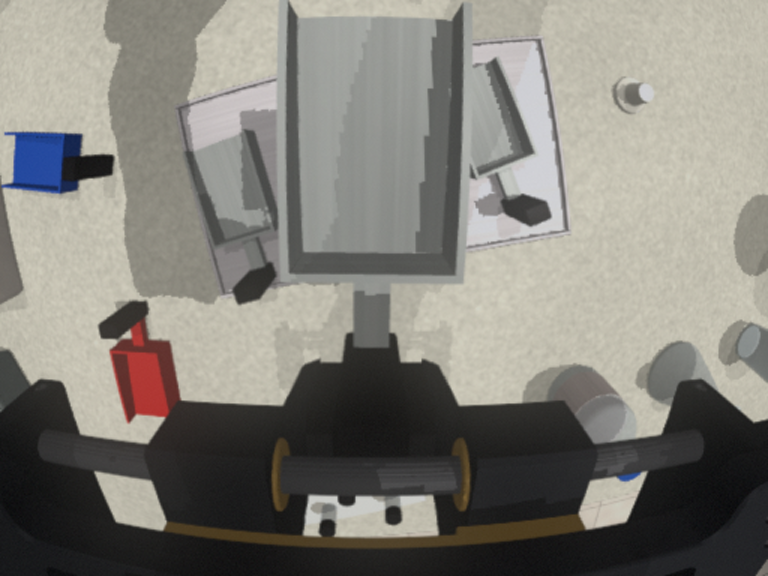

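move_arm(motion=[[[0, 0, 0.2], [0.3, -0.7, 2], 0], [[0, 0, 0], [0, 0, 4], 0], [[0, 0, 0], [0, 0, 4], 0], [[0, 0, 0], [0, 0, 4], 0], [[0, 0, 0], [0, 0, 4], 0], [[0, 0, 0], [0, 0, 3], 0], [[0, 0, 0], [0, 0, 1.5], 0], [[0, 0, 0], [0, 0, 0], 0]])

```text
clock: 38.78
tcp_pos: [0.539, -0.2921, 0.0772]
orientation: [0.053, 0.999, 0.0, -0.001]
contact_force: [-0.1, -0.1, -2.1]
opening: 0.245
```

```bash
python3 - <<'E'
from h import *
s=st();delta([.5403,-.2904,.061],down(84))
E
```

```text
t 38.77 tcp [ 0.539  -0.2921  0.0772] yaz 83.91 z [-0.002  0.001 -1.   ] F [-0.1 -0.1 -2.1] op 0.245 j [ 0.54  0.93 -0.21  1.72  0.35  0.52  1.57]
turn(tool) [ 0.05 -0.1  -0.09] shift in OLD axes cm [-0.12  0.18  1.62] in NEW axes [-0.11  0.18  1.62]
```

move_arm(motion=[[[0, 0, 0], [0, 0.2, 1], 0], [[0, 0, 0], [0, 0, 0.6], 0], [[0, 0, 0], [0, 0, 0.1], 0], [[0, 0, 0], [0, 0, 0], 0], [[0, 0, 0], [0, 0, 0], 0.3], [[0, 0, 0], [0, 0, 0], 0.5], [[0, 0, 0], [0, 0, 0], 0.5]])

```text
clock: 39.65
tcp_pos: [0.5388, -0.2916, 0.0604]
orientation: [0.054, 0.999, -0.0, -0.001]
contact_force: [0.0, -0.8, -0.8]
opening: 0.488
```

move_arm(motion=[[[0, 0, 0], [0, 0, -2], 0.5], [[0, 0, 0], [0, 0, -4], 0.5], [[0, 0, 0], [0, 0, -5], 0.5], [[0, 0, 0], [0, 0, -5], 0.5], [[0, 0, 0], [-3, 0, -4], 0.5], [[0, 0, 0], [0, 0, 0], 0.5]])

```text
clock: 40.4
tcp_pos: [0.5728, -0.2949, 0.2657]
orientation: [0.054, 0.999, -0.001, 0.005]
contact_force: [0.4, 0.9, 0.8]
opening: 0.498
```

```bash
python3 - <<'E'
from h import *
save('wrist','w23');st();save('top','t23');save('scene','s23')
t=cv2.imread('pics/t23_raw.png');s=cv2.imread('pics/s23_raw.png')
a=cv2.resize(t[100:250,60:370],None,fx=2.5,fy=2.5,interpolation=cv2.INTER_CUBIC)
cv2.imwrite('pics/z23t.png',a);cv2.imwrite('pics/z23s.png',cv2.resize(s[150:270,170:420],None,fx=3.2,fy=3.2,interpolation=cv2.INTER_CUBIC))
E
```

```text
t 40.45 tcp [ 0.5701 -0.2946  0.263 ] yaz 83.84 z [ 0.003 -0.001 -1.   ] F [ 0.5 -0.6 -0.7] op 0.502 j [ 0.57  0.72 -0.31  1.51  0.25  0.94  1.65]
```

View pics/w23.png

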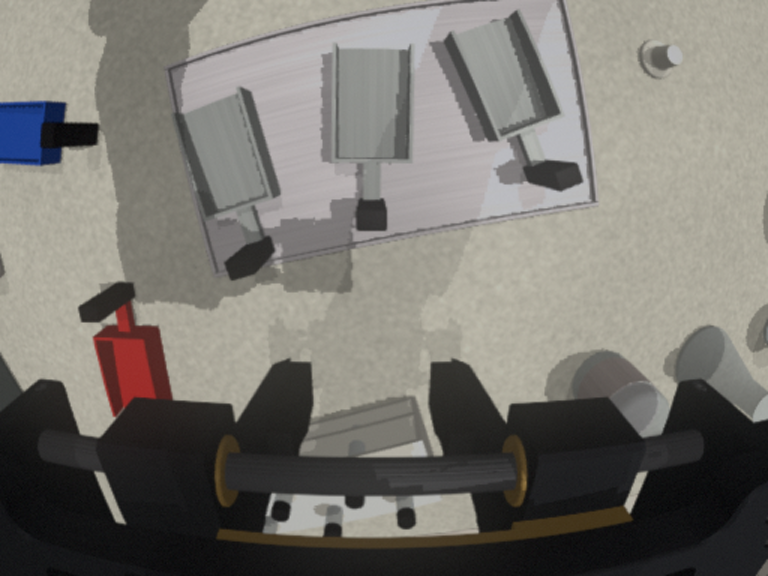

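View pics/z23t.png

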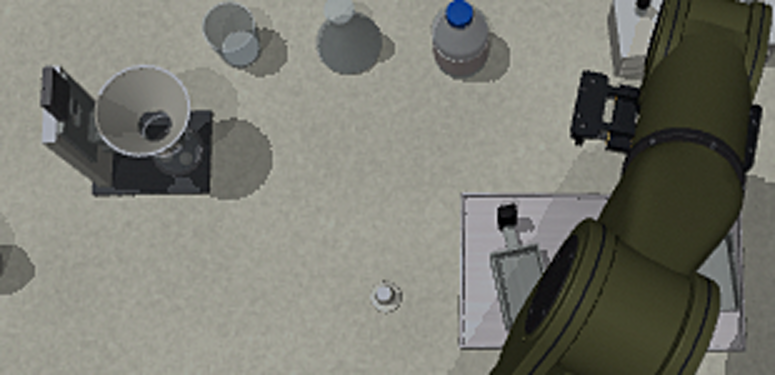

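View pics/z23s.png

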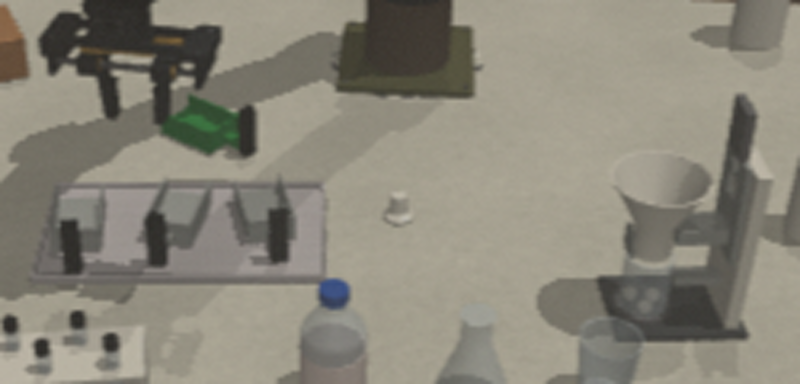

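```bash
python3 - <<'E'
from h import *
ci=ctrl.camera_info('wrist')
g=cv2.imread('pics/w23_raw.png');cv2.imwrite('pics/z23w.png',cv2.resize(g[30:200,100:200],None,fx=5,fy=3.5*5/5,interpolation=cv2.INTER_CUBIC))
P=lambda u,z:plane('wrist',(u[0]/1.5-.3,u[1]/1.5-.3),z,ci)
t3=P((597,203),.012);t4=P((218,272),.012);t1=P((168,68),.012)
ty=(t3-t4)[:2];ty/=np.linalg.norm(ty);tx=np.array([ty[1],-ty[0]])
mid=(t3+t4)[:2]/2
print('tray len',np.linalg.norm(t3-t4),np.linalg.norm(t1-t4),'yaw',np.degrees(np.arctan2(tx[1],tx[0])))
c=mid-tx*.1
for n,us in {'C':[(204,217),(275,194),(178,115),(240,90)],'B':[(332,159),(410,161),(335,46),(411,46)],'A':[(497,141),(560,112),(447,38),(518,12)]}.items():
    q=[P(u,.04)[:2] for u in us];bm=(q[0]+q[1])/2;fm=(q[2]+q[3])/2;v=(bm-fm)/np.linalg.norm(bm-fm);gp=bm+.042*v
    print(n,'grip',np.round(gp,4),'yaw',np.degrees(np.arctan2(v[1],v[0])).round(1),'len',np.linalg.norm(bm-fm).round(4),'tray frame',np.round([(gp-c)@tx,(gp-c)@ty],4))
E
```

```text
tray len 0.3457963048928191 0.18912297068210854 yaw 4.787821320499939
C grip [ 0.5529 -0.3872] yaw 8.9 len 0.0868 tray frame [ 0.0877 -0.1267]
B grip [ 0.5315 -0.2918] yaw -7.1 len 0.089 tray frame [ 0.0742 -0.0299]
A grip [ 0.5115 -0.1473] yaw 18.9 len 0.0879 tray frame [0.0664 0.1158]
```

View pics/z23w.png

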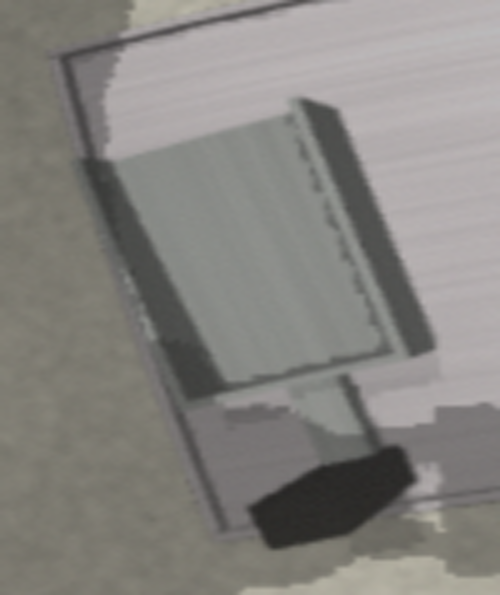

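All three balls are in the column and A and B are placed. Scoop C, which was knocked earlier, stands only about 12 mm inside the tray limit, so I'll re-seat it further in.

```bash
python3 - <<'E'
from h import *
s=st();delta([.563,-.385,.170],down(99))
E
```

```text
t 40.55 tcp [ 0.5675 -0.2946  0.26  ] yaz 83.81 z [-0.003  0.    -1.   ] F [ 0.3 -0.4 -0.3] op 0.501 j [ 0.57  0.72 -0.3   1.52  0.25  0.94  1.65]
turn(tool) [  0.03  -0.19 -15.19] shift in OLD axes cm [-0.55 -9.04  9.  ] in NEW axes [ 1.86 -8.86  9.  ]
```

move_arm(motion=[[[0, 0, -7.6], [0, 0, 0], 0.5], [[0, 0, -7.6], [0, 0, 0], 0.5], [[0, 0, 0], [1, -4.5, 2], 0.5], [[0, 0, 0], [0.9, -4.4, 3], 0.5], [[0, 0, 0], [0, 0, 4], 0.5], [[0, 0, 0], [0, 0, 0], 0.5], [[0, 0, 0], [0, 0, 0], 0.5]])

```text
clock: 41.42
tcp_pos: [0.5644, -0.3846, 0.1712]
orientation: [-0.079, 0.997, 0.0, -0.0]
contact_force: [1.1, -0.3, 0.3]
opening: 0.498
```

```bash
python3 - <<'E'
from h import *
save('wrist','w24');st()
E
```

```text
t 41.48 tcp [ 0.565  -0.3848  0.172 ] yaz 99.09 z [ 0.001 -0.    -1.   ] F [ 0.1  0.5 -0.1] op 0.501 j [ 0.71  0.89 -0.35  1.44  0.36  0.87  1.97]
```

View pics/w24.png

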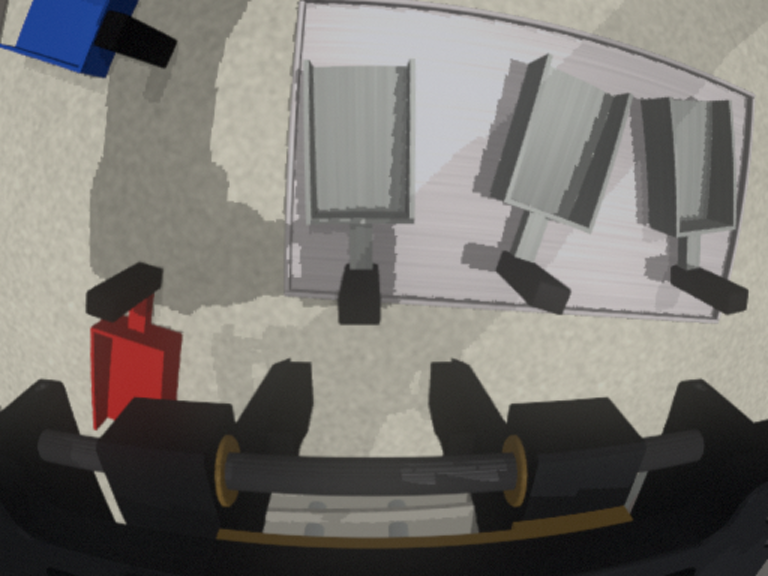

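move_arm(motion=[[[0, 0, 0], [0.5, -0.5, 0], 0.5], [[0, 0, 0], [0, 0, 4], 0.5], [[0, 0, 0], [0, 0, 3], 0.5], [[0, 0, 0], [0, 0, 2.5], 0.5], [[0, 0, 0], [0, 0, 1.5], 0.5], [[0, 0, 0], [0, 0, 0], 0.5]])

```text
clock: 42.22
tcp_pos: [0.5594, -0.3913, 0.0603]
orientation: [-0.079, 0.997, 0.0, -0.001]
contact_force: [-0.2, 0.0, -0.2]
opening: 0.501
```

```bash
python3 - <<'E'
from h import *
save('wrist','w25');st()
E
```

```text
t 42.27 tcp [ 0.5601 -0.3916  0.0612] yaz 99.0 z [-0. -0. -1.] F [ 0.4  0.3 -0.3] op 0.498 j [ 0.7   1.03 -0.3   1.49  0.42  0.69  1.93]
```

View pics/w25.png

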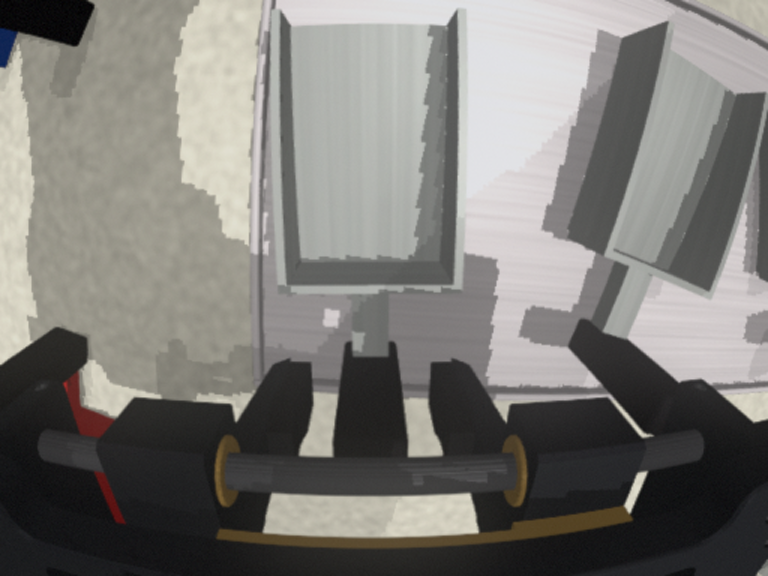

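move_arm(motion=[[[0, 0, 0], [0, 0, 0], 0], [[0, 0, 0], [0, 0, 0], 0], [[0, 0, 0], [0, 0, 0], 0], [[0, 0, 0], [0, 0, 0], 0], [[0, 0, 0], [0, 0, -1], 0], [[0, 0, 0], [0, 0, -1], 0], [[0, 0, 0], [1, 0.3, 0], 0], [[0, 0, 0], [1, 0.2, 0], 0]])

```text
clock: 43.28
tcp_pos: [0.5379, -0.3893, 0.0804]
orientation: [-0.079, 0.997, 0.0, -0.001]
contact_force: [-0.2, -0.4, -1.5]
opening: 0.244
```

move_arm(motion=[[[0, 0, 0], [0, 0, 0], 0], [[0, 0, 0], [0, 0, 1], 0], [[0, 0, 0], [0, 0, 0.8], 0], [[0, 0, 0], [0, 0, 0.3], 0], [[0, 0, 0], [0, 0, 0], 0], [[0, 0, 0], [0, 0, 0], 0.3], [[0, 0, 0], [0, 0, 0], 0.5], [[0, 0, 0], [0, 0, 0], 0.5]])

```text
clock: 44.28
tcp_pos: [0.5391, -0.3894, 0.0592]
orientation: [-0.078, 0.997, 0.0, -0.001]
contact_force: [-0.1, -0.0, 0.3]
opening: 0.489
```

move_arm(motion=[[[0, 0, 0], [0, 0, -2], 0.5], [[0, 0, 0], [0, 0, -4], 0.5], [[0, 0, 0], [0, 0, -5], 0.5], [[0, 0, 0], [-3, 0, -5], 0.5], [[0, 0, 0], [-3, -3, -4], 0.5], [[0, 0, 0], [0, 0, 0], 0.5]])

```text
clock: 45.02
tcp_pos: [0.6074, -0.4118, 0.2654]
orientation: [-0.078, 0.997, -0.003, 0.005]
contact_force: [-0.8, 0.3, -1.3]
opening: 0.504
```

```bash
python3 - <<'E'
from h import *
save('wrist','w26');st();save('scene','s26')
s=cv2.imread('pics/s26_raw.png')
cv2.imwrite('pics/z26s.png',cv2.resize(s[150:270,170:420],None,fx=3.2,fy=3.2,interpolation=cv2.INTER_CUBIC))
E
```

```text
t 45.08 tcp [ 0.6047 -0.4104  0.2622] yaz 98.97 z [ 0.004 -0.002 -1.   ] F [-1.2 -0.2 -1.2] op 0.503 j [ 0.7   0.86 -0.38  1.19  0.32  1.14  2.04]
```

View pics/w26.png

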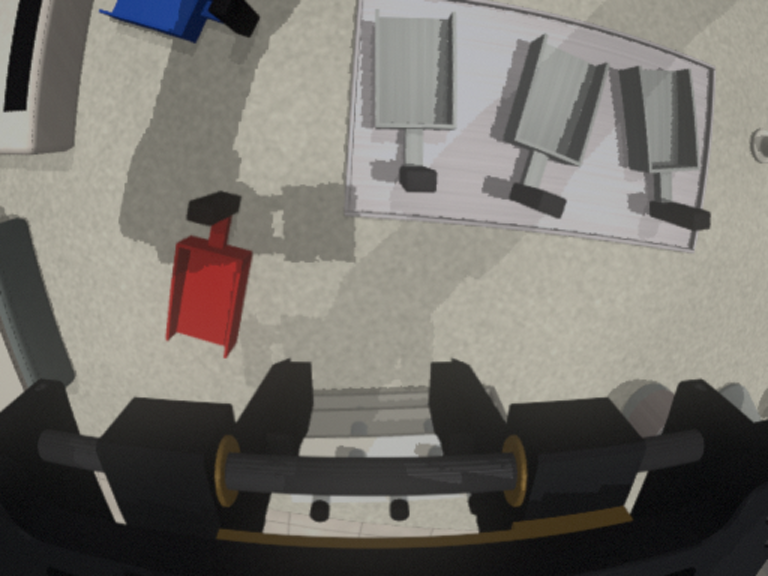

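View pics/z26s.png

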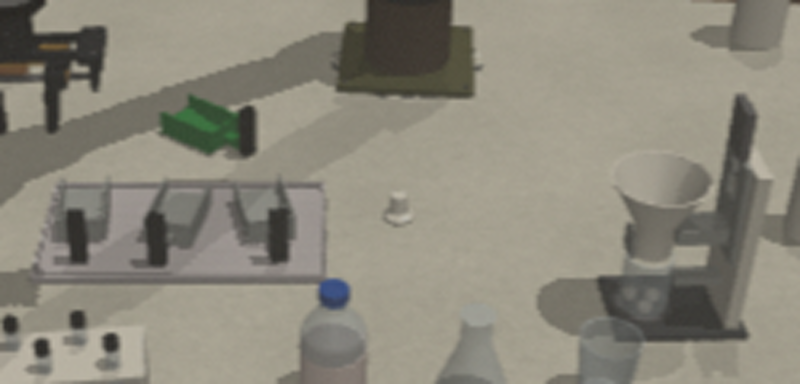

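The last views show all three scoops empty and upright on the tray. The bracket hangs home and three balls are in the column at about (640, 295). I'm handing in.

```bash
python3 -c "
from bench import ctrl
print(ctrl.finish_job())"
```

```text
the job is handed in; nothing more can be done
None
```

The job is handed in, at about 45 s on the robot's clock; the hand-in reports no verdict.

- **Bracket:** I hung it on the screw, pulled it down until the force reading showed contact, and let go. In the last pictures it hangs upright and flush against the panel, with nothing touching it.
- **Balls:** Scoop A held one ball and scoop B two; scoop C was empty in every view. I tipped both through the funnel at 45°, and the last scene picture shows all three balls in the column.
- **Scoops:** All three are empty and look upright on the tray floor in the last pictures. Scoop C had been knocked a few centimetres towards the tray's edge during the run, leaving about 12 mm before the limit. I picked it up again and set it about 2 cm further in.
- **Other glassware:** The arm never touched the flask, bottle or stopper, and they look unmoved.

**Disagreements:** The top and wrist cameras differed by up to about 4 mm on where the panel stands. I went by the wrist view and the contact force, and the bracket went on without trouble. No check failed.

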